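# Blank off the pump outlet with a cam-locked dust plug

### The arm

A 7-joint arm with a two-finger parallel gripper is mounted at the origin on the work surface. World frame = base frame: x ahead of the robot, y to its left, z up, the work surface at z = 0. Lengths are in m, angles in rad, forces in N, time in s.
With the tool pointing down it reaches from about 0.425 to 1.025 m from the base axis. Payload 3.6 kg.
Tool frame: the origin (TCP) lies on the centre line of the jaws, within the pads' length; the fingertips stand 14 mm ahead of it and the grasp point (between the pads) lies 5 mm behind it; z points along the fingers, y is the direction in which the jaws open and shut (so a half turn about z gives the same grasp; the last joint's range is limited). The gripper opens to 85 mm and grips with 20 to 120 N. Pads are 22 mm wide; open, the fingers measure 114 mm over their backs; the gripper's body (76 mm by 85 mm) begins 54 mm behind the grasp point. The pads swing forward as they close: fully open they stand 13 mm farther back than shut.
Start: joints at [-1.216, 0.591, 0.048, 1.609, -0.033, 0.943, -0.034], TCP at [0.314, 0.654, 0.245] pointing down, gripper open.
Joint ranges: [-2.69, 2.69], [-0.47, 2.24], [-1.27, 1.36], [0.19, 2.51], [-1.53, 4.68], [0.08, 2.07], [-3.09, 3.09]. Speed limits (rad/s): [2.57, 2.57, 3.14, 3.14, 3.14, 3.14, 3.14].

### API

Orientations are given as a rotation vector (axis times angle).
In Python, from rig import bot, cams, search_frame, regions_of, spot_point gives the robot as it stands.
- The arm moves only by the tool move_arm, never from a script. Its argument "increments" is text: rows parted by semicolons, each of 7 numbers parted by spaces: the shift along the tool's x, y, z in units of 0.02 m (1.0 is 0.02 m), then the turn, a rotation vector about the tool's x, y, z in units of 0.12 rad (1.0 is 0.12 rad), then the closure, from 0 (fully open) to 1 (shut). A call has 1 to 12 rows; each row shifts and turns the commanded pose from where the row before left it, along the tool's axes as they then stand; what a row does not reach is not made up. A row lasts 1/12 s, in which the tool goes at most 41.7 mm and 7.16 degrees, less where a joint would pass 70% of its speed; a pose out of reach is approached as far as the arm can. A call with a number of a shift or a turn outside -1 to 1 is refused whole. A call with a gripper value outside its range is refused whole. The fingers move at their own pace and stop on an object; "grip_force" is the grip in N (left out, the last holds). Time passes only in rows, so rows that do not move let the fingers close. It gives the time, the measured TCP pose, the force and the opening at its end, in the units of the state.
- bot.sense(): the state, without advancing time (a new reading comes with each control period).
- cams.get_image(name): name is "side" or "top"; returns a dict with "image" (420x560x3 uint8, blue, green, red), "mtx" (3x3 intrinsics, pixels), "k1" (the pictures are not rectified: a ray, as slopes to the right and down, at radius r is drawn at 1 + k1 r^2 times it, then the intrinsics apply), "extrinsics" (4x4, takes a point from world to camera coordinates). Camera axes: x right, y up, looking along -z (the intrinsics and any distortion apply to the point x, -y, -z); pixel columns grow to the right and rows downward; lengths in m; the calibration is good to about 2 mm. A picture is of the moment at which its call begins. There is no depth.
- bot.hand_in(): hands the job in, once; it reports no verdict.
Trained networks look in a picture, given as the dict that the camera call returned (one of the last four; its "shot" number tells which), for a name from the list of things; names that differ only in an ending like _2 or _b are one class to them, and where a whole thing is asked for, a point or a joint stands for the part that bears it (a point fixed in the world has none). Each returns a list of dicts, best first, with "p" (0 to 1); they miss things now and then, are a little off and sometimes report something else, mostly with a low value. They report only what shows in the picture. A call takes as long as a camera call. They do not tell look-alikes from the thing itself.
- search_frame(thing, picture): "bbox" ([centre column, centre row, width, height] in pixels, round what is visible of it).
- regions_of(thing, picture): "mask" (420x560 bool, what is visible of it) and "bbox" ([centre column, centre row, width, height] in pixels, round what is visible of it).
- spot_point(thing, picture): "location" ([column, row] in pixels: a listed point, or the origin of a listed thing).
The state is a dict: "clock": time; "qpos": joint angles; "qd": joint speeds; "effort": joint torques, N m; "position": TCP position; "tcp_rot": TCP orientation; "contact_force": force on the tool from outside, world axes, zero at the start; "torque": the same for the moment, N m; "width": opening from 0.0 (shut) to 1.0 (fully open).
Only numpy, scipy, OpenCV 4.12 (cv2) and the standard library are available. Lean on these libraries where they do the work, as an engineer would, in place of code of your own. Each camera call takes 0.05 s, during which the arm holds its last target.

### The job

The transfer pump is going back to the store: blank off its upright outlet. Take the dust plug that fits the cam coupler, set it straight down into the coupler's mouth, without ramming it, until it sits on the gasket; then swing the two cam arms down together, neither running far ahead of the other and neither being forced, until both are fully home and the plug is locked down. Leave everything else on the bench where it is.

Things in the scene. Friction and masses are not known exactly. Their poses are not given: they have to be found in the camera images.
- plug_head (a point): Dust plug that fits, loose, upright on the bench: bare steel, 57 mm tall, 0.28 to 0.46 kg. Grip its round ribbed head, 34 mm across, 20 mm tall; this point is the head's centre, 47 mm above the foot, 10 mm below the top; z up its axis. Under the head a flange 46 mm across, 4 mm thick. Two similar fittings stand near it (one bigger, one with a slim tail); the three may have changed places.
- plug_foot (a point): Centre of the plug's flat foot, 47 mm below plug_head. Groove end, 36.5 mm across: foot edge bevelled 0.8 mm, lip 5 mm high, V groove (24 mm across at its bottom) from 5 to 22 mm above the foot, plain barrel to 33 mm, where the flange begins.
- coupler_mouth (a point): Female cam coupler, fixed, mouth up, on the upright outlet of the bench pump (grey casing, blue motor on its +x side). This point: centre of the mouth, level with the rim, about 205 mm above the bench; z up, y the line of the two arms (cam_a at +y, cam_b at -y). Rim 50 mm across; bore 38 mm with a 1.5 mm 45-degree bevel. The pump's other parts stay 35 mm or more below the rim.
- gasket_face (a point): Centre of the springy rubber gasket's top face in the bore, 28 mm below the rim. The plug has 0.7 mm of play round it in the bore: off centre it lands on the rim and must be shifted till it drops in. Its foot meets the gasket here, its flange then 5 mm above the rim. The closing arms pull it about 3 mm further down. Over 25 N between plug and coupler rim or bore damages them.
- cam_a (a joint): Angle of the cam arm at the coupler's +y side, rad. 0: fully open, standing outward, 19 degrees above level; growing it swings outward and down (0.33: level) to 1.9, its stop: home, hanging straight down beside the coupler. It stays where left (friction 0.12 N m). Past about 0.8 its cam pulls the plug down, which takes up to about 0.3 N m (most near 1.0), easing before the stop, where it holds itself.
- cam_a_pivot (a point): Pivot pin of cam_a, parallel to the coupler's x, 25 mm from its axis, 16 mm below the rim, between two small ears that reach 31 mm from the axis. The arm: a brass bar 12 mm wide, 6 mm thick, straight for 46 mm. With both arms home it is 62 mm over their outer faces, from 12 to 46 mm below the pivots. About 10 N low on an arm shuts it; over 20 N bends it.
- cam_a_end (a point): Point on the bar of cam_a 60 mm from its pivot, where the bar, after its straight 46 mm, has curved 5 mm outward and the finger ring begins (ring 19 mm across).
- cam_b (a joint): Angle of the other cam arm, at the coupler's -y side: the mirror image of cam_a, same values and behaviour.
- cam_b_pivot (a point): Pivot pin of cam_b: mirror image of cam_a_pivot.
- cam_b_end (a point): The same point of cam_b as cam_a_end of cam_a.
- big_plug: Bystander, leave it alone: a bigger dust plug of the same make, lip 51 mm across, 78 mm tall: does not fit this coupler. Origin: centre of its underside.
- hose_tail: Bystander, leave it alone: a hose-tail adapter: the same 36 mm groove end, but with a slim 25 mm barbed tail on top, 92 mm tall: not a plug. Origin: centre of its underside.
- spare_gasket: Bystander, leave it alone: a spare rubber ring lying flat, 48 mm across, 6 mm thick. Origin: centre of its underside.
- grease_tin: Bystander, leave it alone: a round tin, 83 mm across, 50 mm tall. Origin: centre of its underside.
- tape_roll: Bystander, leave it alone: a small roll of thread tape lying flat, 54 mm across. Origin: centre of its underside.
- spanner: Bystander, leave it alone: a steel spanner 180 mm long, lying flat. Origin: centre of its underside.
- wire_brush: Bystander, leave it alone: a brush 220 mm long, lying flat. Origin: centre of its underside.
- oil_bottle: Bystander, leave it alone: a grey bottle, 68 mm across, 170 mm tall. Origin: centre of its underside.
There are look-alikes about, which are no part of the job. Leave any red look-alike of the part that bears plug_head alone.

How it is judged:
By the outcome, as a careful person would: the job done as asked, in the order asked, and still so for the second after the job is handed in, with the robot touching nothing.
It also fails if it takes over 61 s, if anything falls off the work surface, if the arm or the gripper's body presses on something with over 40 N, if the wrist force passes 120 N, or if a joint passes its speed limit or range.

## Working session

There is one attempt and no reset: what is moved stays moved. The work goes in short steps, Python scripts to look and compute and a tool call to move; the robot and the scene stay as the last step left them, time stands still between calls to the robot, and variables do not carry over. Pictures are saved under pics/ and viewed, and the job is handed in when it is done.

Besides the shell and the picture viewer there is one more tool, called after "Request:" by a JSON object that holds its "name" and its "arguments". move_arm: Moves the arm, as the interface text tells. Shifts and turns lie within -1 to 1; 1 stands for 0.02 m of shift or 0.12 rad of turn. Its arguments: {"type":"object","properties":{"increments":{"type":"string"},"grip_force":{"type":"number"}},"required":["increments"]}

```bash
ls; mkdir -p pics; cat > h.py <<'E'
import numpy as np, cv2
from rig import bot, cams, search_frame, regions_of, spot_point
def ray(pic,px):
    K=np.array(pic["mtx"]);k1=pic["k1"]
    d=np.array([(px[0]-K[0,2])/K[0,0],(px[1]-K[1,2])/K[1,1]])
    u=d.copy()
    for _ in range(30): u=d/(1+k1*(u@u))
    E=np.array(pic["extrinsics"]);R=E[:3,:3];t=E[:3,3]
    return -R.T@t, R.T@np.array([u[0],-u[1],-1])
def atz(pic,px,z):
    o,d=ray(pic,px); return o+d*(z-o[2])/d[2]
def tri(rs):
    A=np.zeros((3,3));b=np.zeros(3)
    for o,d in rs:
        d=d/np.linalg.norm(d);P=np.eye(3)-np.outer(d,d);A+=P;b+=P@o
    x=np.linalg.solve(A,b)
    res=[np.linalg.norm((np.eye(3)-np.outer(d,d)/(d@d))@(x-o)) for o,d in rs]
    return x,res
def proj(pic,p):
    E=np.array(pic["extrinsics"]);c=E[:3,:3]@np.array(p)+E[:3,3]
    u=np.array([c[0],-c[1]])/-c[2];u=u*(1+pic["k1"]*(u@u));K=np.array(pic["mtx"])
    return np.array([K[0,0]*u[0]+K[0,2],K[1,1]*u[1]+K[1,2]])
E
python3 - <<'E'
from h import *
print(bot.sense())
for n in ["side","top"]:
    p=cams.get_image(n);cv2.imwrite(f"pics/{n}0.png",p["image"])
    print(n,p["mtx"],p["k1"],p["extrinsics"])
    for t in ["plug_head","plug_foot","coupler_mouth","gasket_face","cam_a_pivot","cam_a_end","big_plug","hose_tail","spare_gasket","grease_tin","oil_bottle"]:
        print(t,[(np.round(r["location"],1),round(r["p"],2)) for r in spot_point(t,p)[:4]])
E
```

```text
pics
{'clock': 0.0, 'qpos': array([-1.21649787,  0.59213201,  0.04830163,  1.60981766, -0.03331498,
        0.94273476, -0.03372779]), 'qd': array([ 0.00145637, -0.00050717,  0.00138307, -0.00138758, -0.0006883 ,
       -0.00062769, -0.00105042]), 'effort': array([ 2.70539949e-04, -5.48692882e+01,  1.54686168e+00, -1.98131132e+01,
        9.52052884e-03,  8.95809877e-03,  5.56534360e-06]), 'position': array([0.31355472, 0.65279829, 0.24413343]), 'tcp_rot': array([-0.69738513, -3.0628061 ,  0.00353825]), 'contact_force': array([-0.23574953, -0.90912766,  0.47928009]), 'torque': array([-0.007319  ,  0.00964214,  0.00824191]), 'width': 1.0025658052187953}
side [[493.73081394   0.         279.15241047]
 [  0.         493.73081394 205.88118255]
 [  0.           0.           1.        ]] -0.16893045812046423 [[ 8.91769987e-01 -4.52488874e-01  3.30084273e-04 -4.33869453e-01]
 [ 2.29193127e-01  4.52325048e-01  8.61900552e-01 -2.61204824e-01]
 [-3.90149716e-01 -7.68541391e-01  5.07077242e-01 -1.14306351e+00]
 [ 0.00000000e+00  0.00000000e+00  0.00000000e+00  1.00000000e+00]]
plug_head [(array
[... 1083 characters left out ...]
4.6, 194.2]), 0.76), (array([427.4, 224.1]), 0.69)]
plug_foot [(array([419.9, 222.5]), 0.76), (array([386.6, 194.8]), 0.69), (array([390.1, 225.5]), 0.47)]
coupler_mouth [(array([206.9, 164.5]), 0.75), (array([380.7, 260.3]), 0.22)]
gasket_face [(array([239.7, 159.5]), 0.68), (array([208.1, 167. ]), 0.56)]
cam_a_pivot [(array([198.9, 167.5]), 0.91)]
cam_a_end [(array([172.3, 167.8]), 0.57), (array([144.8, 243.2]), 0.53)]
big_plug [(array([345.2, 212.9]), 0.92)]
hose_tail [(array([372.4, 165.7]), 0.64), (array([343.6, 209.1]), 0.17)]
spare_gasket [(array([418.6, 191.2]), 0.47)]
grease_tin [(array([142.8, 158.9]), 0.71)]
oil_bottle [(array([138.4, 192.8]), 0.67), (array([201. , 168.9]), 0.24)]
```

```bash
python3 - <<'E'
import cv2
a=cv2.imread("pics/side0.png");b=cv2.imread("pics/top0.png")
cv2.imwrite("pics/s1.png",cv2.resize(a[130:400,200:440],None,fx=2.2,fy=2.2,interpolation=2))
cv2.imwrite("pics/t1.png",cv2.resize(b[110:290,110:450],None,fx=2.3,fy=2.3,interpolation=2))
E
```

```text
(no output)
```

View pics/side0.png

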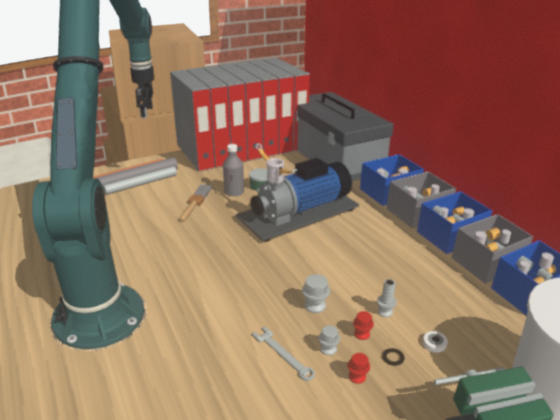

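View pics/top0.png

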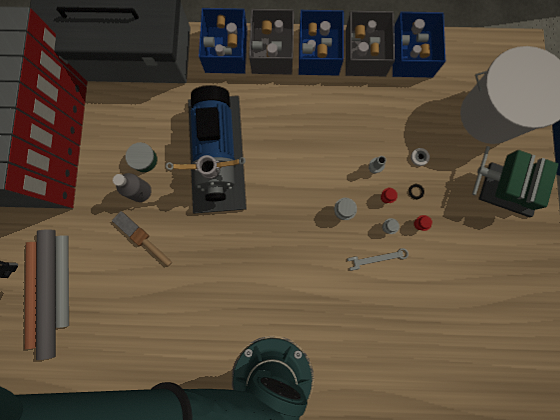

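View pics/s1.png

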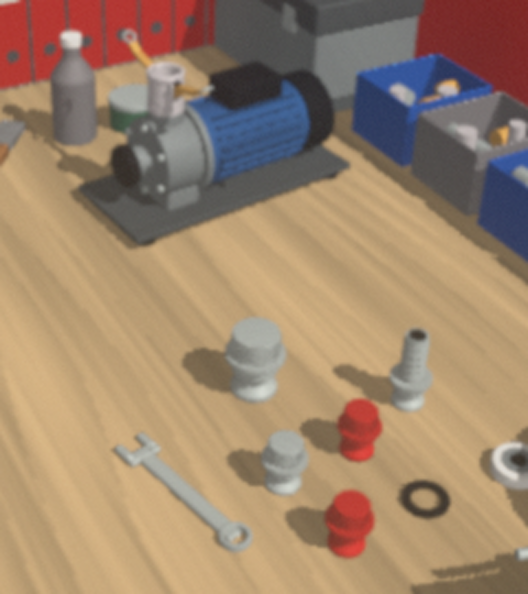

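View pics/t1.png

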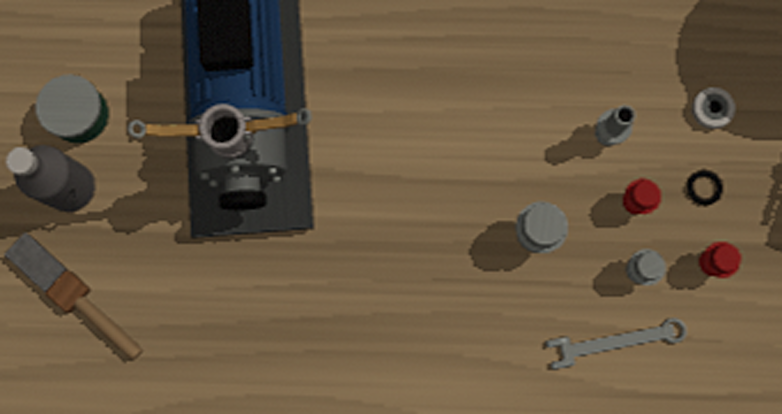

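```bash
cat >> h.py <<'E'
def sil(pic,base,prof,scale=1):
    """silhouette mask of a solid of revolution, prof list of (z0,r) cones, at 4x supersample"""
    m=np.zeros((420*4,560*4),np.uint8);th=np.linspace(0,2*np.pi,40,endpoint=False)
    for (z0,r0,z1,r1) in prof:
        pts=[proj(pic,np.array(base)+[r*np.cos(a),r*np.sin(a),z]) for z,r in((z0,r0),(z1,r1)) for a in th]
        h=cv2.convexHull(((np.array(pts)+.5)*4-.5).round().astype(np.int32))
        cv2.fillConvexPoly(m,h,255)
    return cv2.resize(m,(560,420),interpolation=cv2.INTER_AREA)/255.
PLUG=[(0,.01825,.005,.01825),(.005,.01825,.0135,.012),(.0135,.012,.022,.01825),(.022,.01825,.033,.01825),(.033,.023,.037,.023),(.037,.017,.057,.017)]
E
python3 - <<'E'
from h import *
import pickle
from scipy.optimize import minimize
P={n:cams.get_image(n) for n in["side","top"]}
pickle.dump(P,open("P0.pkl","wb"))
M={}
for n,p in P.items():
    best=None
    for r in regions_of("plug_head",p):
        m=r["mask"];c=p["image"][m].mean(0);print(n,np.round(r["bbox"],1),round(r["p"],2),m.sum(),c.round())
    M[n]=[r["mask"] for r in regions_of("plug_head",p)]
pickle.dump(M,open("M0.pkl","wb"))
print(tri([ray(P["side"],(332.2,335.5)),ray(P["top"],(393,225))]), atz(P["side"],(332.2,335.5),.047),atz(P["top"],(393,225),.047))
print(tri([ray(P["side"],(275.2,160.9)),ray(P["top"],(207,165))]),atz(P["side"],(275.2,160.9),.205),atz(P["top"],(207,165),.205))
E
```

```text
side [330.8 340.5  21.7  29. ] 0.71 495 [149. 158. 159.]
side [363.9 326.6  20.9  29.1] 0.64 436 [ 56.  67. 171.]
side [359.4 368.1  23.7  37.4] 0.59 537 [ 56.  67. 171.]
side [264.9 153.2  17.5  16.2] 0.59 85 [ 98. 143. 194.]
top [425.5 223.4  16.2  13.9] 0.78 232 [23. 26. 97.]
top [390.2 226.6  14.4  15.8] 0.77 203 [87. 94. 94.]
top [389.5 196.3  19.7   9.7] 0.48 203 [22. 24. 99.]
(array([ 0.44001466, -0.33762327,  0.0438273 ]), [np.float64(0.001280529561962781), np.float64(0.0012805295619629728)]) [ 0.43948215 -0.34048323  0.047     ] [ 0.43848693 -0.33617245  0.047     ]
(array([0.56287041, 0.17748636, 0.20756718]), [np.float64(0.0010029910039508418), np.float64(0.0010029910039508717)]) [0.56635722 0.18228767 0.205     ] [0.56256265 0.17834025 0.205     ]
```

```bash
python3 - <<'E'
from h import *
import pickle
from scipy.optimize import minimize
P=pickle.load(open("P0.pkl","rb"));M=pickle.load(open("M0.pkl","rb"))
seg={}
for n,(x0,x1,y0,y1),i in(("side",(308,350,318,362),0),("top",(378,402,212,240),1)):
    im=P[n]["image"].astype(float)
    chroma=im.max(2)-im.min(2)
    rel=chroma/(im.max(2)+1)
    s=np.clip((0.28-rel)/0.14,0,1)
    k=np.zeros(s.shape);k[y0:y1,x0:x1]=1
    seg[n]=(s*k,k)
    cv2.imwrite(f"pics/seg_{n}.png",cv2.resize(np.hstack([s[y0:y1,x0:x1]*255,M[n][i][y0:y1,x0:x1]*255.,im[y0:y1,x0:x1].mean(2)]),None,fx=6,fy=6,interpolation=0))
def cost(v,n,S): return ((sil(P[n],[v[0],v[1],0],PLUG)-S)**2).sum()
for nm,src in(("seg",{n:seg[n][0] for n in seg}),("net",{"side":M["side"][0]*1.,"top":M["top"][1]*1.})):
    for n in("side","top"):
        r=minimize(cost,[.439,-.338],args=(n,src[n]),method="Nelder-Mead",options=dict(initial_simplex=[[.439,-.338],[.445,-.338],[.439,-.332]],xatol=1e-4,fatol=.1))
        print(nm,n,r.x,r.fun,src[n].sum())
    r=minimize(lambda v:sum(cost(v,n,src[n]) for n in src),[.439,-.338],method="Nelder-Mead",options=dict(initial_simplex=[[.439,-.338],[.445,-.338],[.439,-.332]],xatol=1e-4,fatol=.1))
    print(nm,"both",r.x,r.fun)
E
```

```text
seg side [ 0.43729555 -0.33273433] 12.579787679142344 485.29576356064973
seg top [ 0.43763156 -0.3329109 ] 6.331214819440806 207.01193723909057
seg both [ 0.43745337 -0.33282872] 19.078268257875397
net side [ 0.43706403 -0.33349527] 18.13693194925029 495.0
net top [ 0.43742677 -0.33481117] 14.429111880046134 203.0
net both [ 0.43700005 -0.33365122] 36.759015763168016[ WARN:0@0.771] global loadsave.cpp:1063 imwrite_ Unsupported depth image for selected encoder is fallbacked to CV_8U.
```

View pics/seg_side.png

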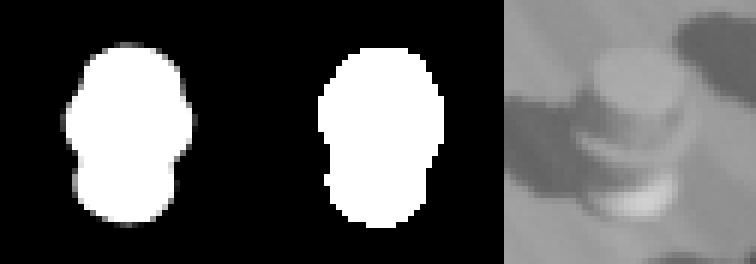

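View pics/seg_top.png

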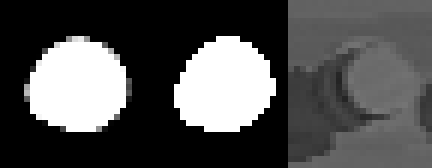

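```bash
python3 - <<'E'
from h import *
import pickle
P=pickle.load(open("P0.pkl","rb"))
a=P["side"]["image"][140:200,245:320];b=P["top"]["image"][135:195,160:250]
cv2.imwrite("pics/cs.png",cv2.resize(a,None,fx=10,fy=10,interpolation=0))
cv2.imwrite("pics/ct.png",cv2.resize(b,None,fx=8,fy=8,interpolation=0))
for n in P: print(proj(P[n],[.5625,.178,.205]))
E
```

```text
[274.65631297 161.74072184]
[207.13136913 165.02702913]
```

View pics/cs.png

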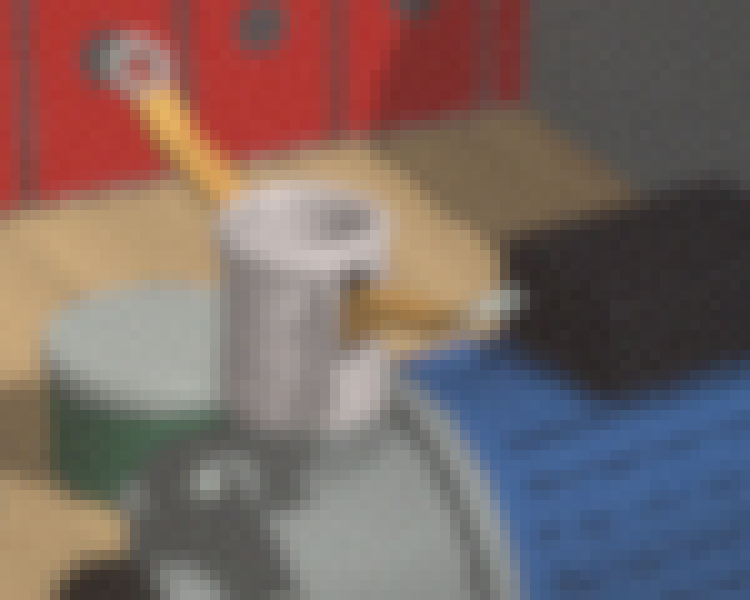

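View pics/ct.png

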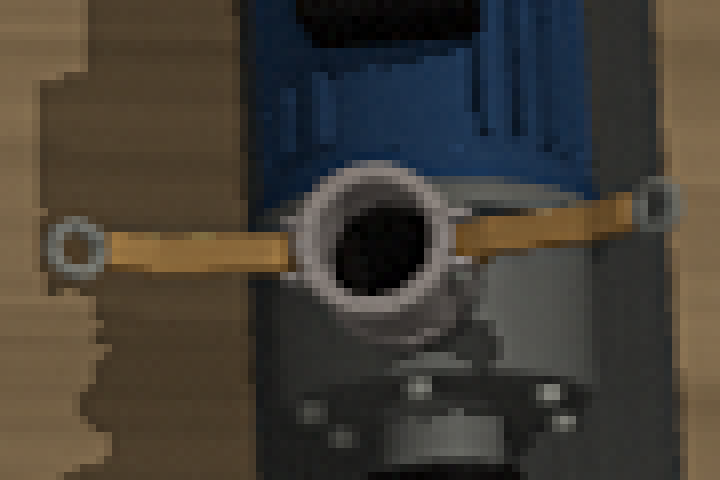

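```bash
python3 - <<'E'
from h import *
import pickle
P=pickle.load(open("P0.pkl","rb"))
s,t=P["side"],P["top"]
x,res=tri([ray(s,(274.8,162.1)),ray(t,(206.5,164.0))]);print(x,res)
for z in(.203,.205,.207):print(z,atz(s,(274.8,162.1),z),atz(t,(206.5,164.0),z))
# predicted rim extents
th=np.linspace(0,2*np.pi,200)
for p in(s,t):
    q=np.array([proj(p,x+[.025*np.cos(a),.025*np.sin(a),0]) for a in th]);print(q.min(0),q.max(0))
L=[(s,(245+13.5-.5,140+6.3-.5)),(t,(160+76/8-.5,135+248/8-.5))]
R=[(s,(245+50.2-.5,140+30-.5)),(t,(160+657/8-.5,135+203/8-.5))]
a,ra=tri([ray(*v) for v in L]);b,rb=tri([ray(*v) for v in R]);print(a,ra,b,rb)
d=a-b;print("yaw of y axis", np.degrees(np.arctan2(-d[0],d[1])))
for e in(a,b):
    q=e-x;print(q, np.hypot(q[0],q[1]), np.degrees(np.arctan2(-q[0],q[1])))
E
```

```text
[0.56507459 0.180556   0.20239764] [np.float64(0.0007824315327012442), np.float64(0.0007824315327010962)]
0.203 [0.5636778  0.17947128 0.203     ] [0.56566892 0.18017138 0.203     ]
0.205 [0.5618075 0.1756961 0.205    ] [0.56515727 0.17976887 0.205     ]
0.207 [0.5599372  0.17192092 0.207     ] [0.56464562 0.17936637 0.207     ]
[266.26372696 158.3277964 ] [283.87814204 165.89103989]
[196.64335053 154.83728318] [216.12291145 173.80112036]
[0.55467758 0.27150937 0.21944826] [np.float64(0.0005915122879578177), np.float64(0.0005915122879576052)] [0.57660678 0.08856893 0.2163987 ] [np.float64(0.0015180772604152099), np.float64(0.0015180772604153191)]
yaw of y axis 6.835469945886892
[-0.010397    0.09095336  0.01705063] 0.09154568061409094 6.521251681148007
[ 0.0115322  -0.09198707  0.01400106] 0.09270713591053155 -172.85424842331872
```

```bash
python3 - <<'E'
from h import *
import pickle
P=pickle.load(open("P0.pkl","rb"));s,t=P["side"],P["top"]
for nm,px in(("redL",(424,222)),("redU",(388.5,196)),("big",(345.2,212.9)),("spL",(352,266)),("spR",(403,254)),("bench plug",(391,226))):
    print(nm,atz(t,px,.03))
from scipy.spatial.transform import Rotation as R
b=bot.sense();print(R.from_rotvec(b["tcp_rot"]).as_matrix().round(3),b["position"],b["clock"])
E
```

```text
redL [ 0.45153267 -0.43139513  0.03      ]
redU [ 0.52607125 -0.32932206  0.03      ]
big [ 0.47235426 -0.20158064  0.03      ]
spL [ 0.31887346 -0.22108225  0.03      ]
spR [ 0.35707403 -0.3680423   0.03      ]
bench plug [ 0.43726489 -0.33502211  0.03      ]
[[-0.901  0.433  0.   ]
 [ 0.433  0.901  0.   ]
 [-0.     0.    -1.   ]] [0.31391524 0.65352713 0.2453204 ] 1.5
```

Request:
{"name": "move_arm", "arguments": {"increments": "0 0 -1 0 0 -0.945 0;0 0 -1 0 0 -0.945 0;0 0 -1 0 0 -0.945 0;0 0 -1 0 0 -0.945 0;0 0 0 0 0 -0.945 0", "grip_force": 40}}

```text
clock: 1.92
position: [0.315, 0.6559, 0.3307]
tcp_rot: [-0.195, 3.131, 0.012]
contact_force: [1.0, 0.6, 0.8]
width: 0.998
```

Request:
{"name": "move_arm", "arguments": {"increments": "-0.4 -1 0 0 0 0 0;-0.4 -1 0 0 0 0 0;-0.4 -1 0 0 0 0 0;-0.4 -1 0 0 0 0 0;-0.4 -1 0 0 0 0 0;-0.4 -1 0 0 0 0 0;-0.4 -1 0 0 0 0 0;-0.4 -1 0 0 0 0 0;-0.4 -1 0 0 0 0 0;-0.4 -1 0 0 0 0 0;-0.4 -1 0 0 0 0 0;-0.4 -1 0 0 0 0 0"}}

```text
clock: 2.92
position: [0.4382, 0.4256, 0.3255]
tcp_rot: [-0.187, 3.136, 0.0]
contact_force: [0.5, 0.2, -0.1]
width: 1.001
```

Request:
{"name": "move_arm", "arguments": {"increments": "-0.4 -1 0 0 0 0 0;-0.4 -1 0 0 0 0 0;-0.3 -1 0 0 0 0 0;-0.3 -1 0 0 0 0 0;-0.3 -1 0 0 0 0 0;-0.3 -1 0 0 0 0 0;-0.3 -1 0 0 0 0 0;-0.3 -1 0 0 0 0 0;-0.2 -1 0 0 0 0 0;-0.2 -1 0 0 0 0 0;-0.2 -1 0 0 0 0 0;-0.1 -1 0 0 0 0 0"}}

```text
clock: 3.92
position: [0.5324, 0.1952, 0.3255]
tcp_rot: [-0.187, 3.135, 0.0]
contact_force: [0.2, -0.6, 0.8]
width: 0.998
```

Request:
{"name": "move_arm", "arguments": {"increments": "0 -1 0 0 0 0 0;0 -1 0 0 0 0 0;0 -1 0 0 0 0 0;0 -1 0 0 0 0 0;0.2 -1 0 0 0 0 0;0.3 -1 0 0 0 0 0;0.3 -1 0 0 0 0 0;0.3 -1 0 0 0 0 0;0.4 -1 0 0 0 0 0;0.4 -1 0 0 0 0 0;0.4 -1 0 0 0 0 0;0.4 -1 0 0 0 0 0"}}

```text
clock: 4.92
position: [0.5064, -0.0495, 0.3256]
tcp_rot: [-0.187, 3.135, -0.0]
contact_force: [-0.4, 0.5, 0.5]
width: 1.0
```

Request:
{"name": "move_arm", "arguments": {"increments": "0.4 -1 0.5 0 0 0 0;0.4 -1 0.5 0 0 0 0;0.4 -1 0.5 0 0 0 0;0.4 -1 0.5 0 0 0 0;0.4 -1 0.5 0 0 0 0;0.4 -1 0.5 0 0 0 0;0.4 -1 0.5 0 0 0 0;0.4 -1 0.5 0 0 0 0;0.4 -1 0.5 0 0 0 0;0.4 -1 0.5 0 0 0 0;0.4 -1 0.5 0 0 0 0;0.3 -1 0.5 0 0 0 0"}}

```text
clock: 5.92
position: [0.4414, -0.2991, 0.2051]
tcp_rot: [-0.187, 3.136, -0.0]
contact_force: [-0.6, 0.5, -0.4]
width: 1.002
```

Request:
{"name": "move_arm", "arguments": {"increments": "0.2 -0.8 0.8 0 0 0 0;0.2 -0.4 0.8 0 0 0 0;0 0 0.5 0 0 0 0;0 0 0 0 0 0 0"}}

```text
clock: 6.25
position: [0.4356, -0.3221, 0.1614]
tcp_rot: [0.185, -3.133, -0.004]
contact_force: [-0.0, 0.6, -0.3]
width: 1.001
```

```bash
python3 - <<'E'
from h import *
import pickle
P={n:cams.get_image(n) for n in["side","top"]};pickle.dump(P,open("P1.pkl","wb"))
b=bot.sense();print(b["position"],b["tcp_rot"],b["contact_force"])
for n,(x0,y0) in(("side",(280,260)),("top",(340,170))):
    cv2.imwrite(f"pics/{n}2.png",cv2.resize(P[n]["image"][y0:y0+120,x0:x0+110],None,fx=5,fy=5,interpolation=2))
E
```

```text
[ 0.43724682 -0.32172208  0.16327954] [ 1.89102884e-01 -3.13560594e+00 -1.59240935e-03] [ 0.36976823 -0.22972544 -0.265974  ]
```

View pics/side2.png

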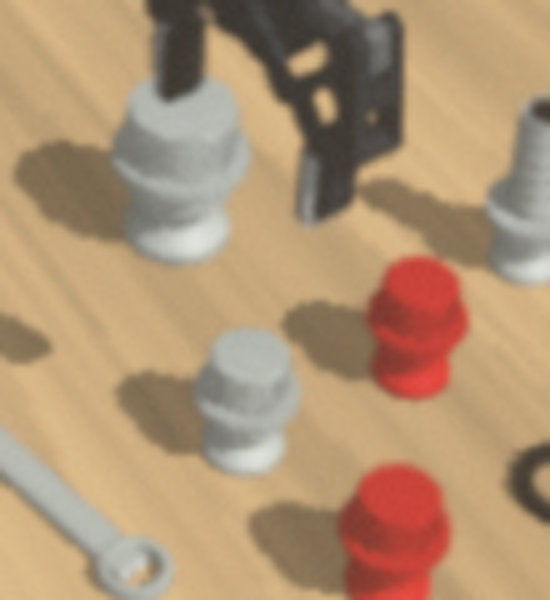

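View pics/top2.png

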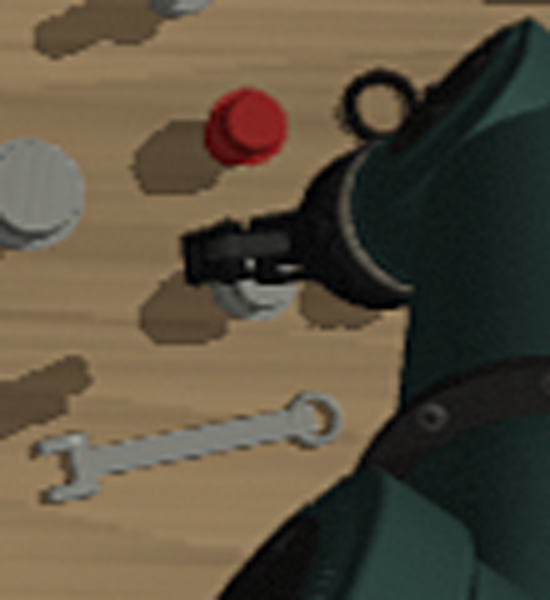

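Request:
{"name": "move_arm", "arguments": {"increments": "0.05 -0.55 0.5 0 0 0 0;0 0 1 0 0 0 0;0 0 1 0 0 0 0;0 0 1 0 0 0 0;0 0 1 0 0 0 0;0 0 0.5 0 0 0 0;0 0 0 0 0 0 0;0 0 0 0 0 0 0"}}

```text
clock: 7.02
position: [0.4376, -0.334, 0.0634]
tcp_rot: [-0.188, 3.136, -0.0]
contact_force: [0.3, -0.4, -0.1]
width: 1.0
```

```bash
python3 - <<'E'
from h import *
import pickle
P={n:cams.get_image(n) for n in["side","top"]};pickle.dump(P,open("P1.pkl","wb"))
L=[]
for i in range(4):
    b=bot.sense();L.append(b["position"]);cams.get_image("top")
print(np.array(L),b["tcp_rot"],b["contact_force"])
for n,(x0,y0) in(("side",(280,260)),("top",(340,170))):
    cv2.imwrite(f"pics/{n}3.png",cv2.resize(P[n]["image"][y0:y0+120,x0:x0+110],None,fx=5,fy=5,interpolation=2))
E
```

```text
[[ 0.43810347 -0.33442514  0.06434778]
 [ 0.43808112 -0.33441295  0.06448054]
 [ 0.43803543 -0.33438262  0.06449142]
 [ 0.43793511 -0.3342765   0.06444458]] [-1.87281768e-01  3.13419183e+00 -2.16943590e-03] [ 0.77265137 -0.32175275  0.04955163]
```

View pics/side3.png

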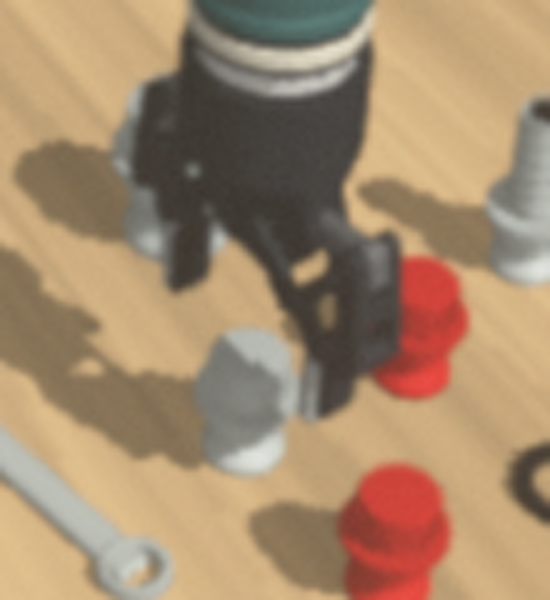

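Request:
{"name": "move_arm", "arguments": {"increments": "0 0 0.4 0 0 0 0;0 0 0 0 0 0 0.4;0 0 0 0 0 0 0.5;0 0 0 0 0 0 0.6;0 0 0 0 0 0 0.7;0 0 0 0 0 0 0.8;0 0 0 0 0 0 0.8;0 0 0 0 0 0 0.8;0 0 0 0 0 0 0.8", "grip_force": 50}}

```text
clock: 8.07
position: [0.4373, -0.3337, 0.0555]
tcp_rot: [-0.187, 3.136, 0.0]
contact_force: [0.1, 1.8, 4.2]
width: 0.378
```

Request:
{"name": "move_arm", "arguments": {"increments": "0 0 -0.3 0 0 0 0.8;0 0 -0.7 0 0 0 0.8;0 0 -1 0 0 0 0.8;0 0 -1 0 0 0 0.8;0 0 -1 0 0 0 0.8;0 0 -1 0 0 0 0.8;0 0 -1 0 0 0 0.8;0 0 0 0 0 0 0.8"}}

```text
clock: 8.73
position: [0.4386, -0.3351, 0.1783]
tcp_rot: [-0.186, 3.131, -0.006]
contact_force: [1.6, -1.3, -3.4]
width: 0.376
```

```bash
python3 - <<'E'
from h import *
import pickle
P={n:cams.get_image(n) for n in["side","top"]};pickle.dump(P,open("P2.pkl","wb"))
b=bot.sense();print(b)
for n,(x0,y0) in(("side",(280,220)),("top",(340,160))):
    cv2.imwrite(f"pics/{n}4.png",cv2.resize(P[n]["image"][y0:y0+120,x0:x0+110],None,fx=5,fy=5,interpolation=2))
E
```

```text
{'clock': 8.8333, 'qpos': array([ 0.44731813,  0.47435682,  0.16459668,  2.06847131, -0.13141629,
        0.60780157,  2.39209294]), 'qd': array([ 0.00211702,  0.03160486, -0.00807937,  0.02441026, -0.00076618,
        0.00892114,  0.00035137]), 'effort': array([ 3.69332009e-02, -4.58584249e+01,  2.68349715e+00, -1.56539279e+01,
        1.77503511e-02, -5.85513306e-02, -3.60949438e-03]), 'position': array([ 0.43703878, -0.33368995,  0.17521801]), 'tcp_rot': array([-1.87161036e-01,  3.13560443e+00, -5.13751842e-04]), 'contact_force': array([-0.34600044, -0.21727461, -3.7615972 ]), 'torque': array([ 0.06408062,  0.04094384, -0.0372755 ]), 'width': 0.37492059755248286}
```

View pics/side4.png

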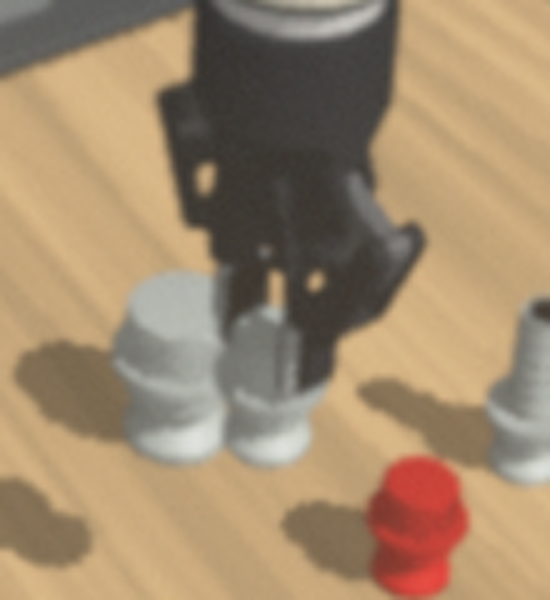

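Request:
{"name": "move_arm", "arguments": {"increments": "-0.2 0.5 -1 0 0 0 0.8;-0.4 1 -1 0 0 0 0.8;-0.4 1 -1 0 0 0 0.8;-0.4 1 -1 0 0 0 0.8;-0.4 1 -1 0 0 0 0.8;-0.4 1 -1 0 0 0 0.8;-0.4 1 -0.8 0 0 0 0.8;-0.4 1 0 0 0 0 0.8;-0.4 1 0 0 0 0 0.8;-0.4 1 0 0 0 0 0.8;-0.4 1 0 0 0 0 0.8;-0.4 1 0 0 0 0 0.8"}}

```text
clock: 9.83
position: [0.4998, -0.0932, 0.3089]
tcp_rot: [0.187, -3.131, -0.001]
contact_force: [0.3, -0.6, -5.0]
width: 0.375
```

Request:
{"name": "move_arm", "arguments": {"increments": "-0.4 1 0 0 0 0 0.8;-0.4 1 0 0 0 0 0.8;-0.4 1 0 0 0 0 0.8;-0.4 1 0 0 0 0 0.8;-0.4 1 0 0 0 0 0.8;-0.4 1 0 0 0 0 0.8;-0.4 1 0 0 0 0 0.8;-0.4 1 0 0 0 0 0.8;-0.4 1 0 0 0 0 0.8;-0.4 1 0 0 0 0 0.8;-0.4 1 0 0 0 0 0.8;-0.4 1 0 0 0 0 0.8"}}

```text
clock: 10.83
position: [0.5667, 0.1558, 0.3082]
tcp_rot: [0.187, -3.131, 0.002]
contact_force: [0.4, -0.3, -4.2]
width: 0.373
```

Request:
{"name": "move_arm", "arguments": {"increments": "-0.2 0.8 0 0 0 0 0.8;0 0.3 0 0 0 0 0.8;0 0 0 0 0 0 0.8;0 0 0 0 0 0 0.8"}}

```text
clock: 11.17
position: [0.5682, 0.1763, 0.3096]
tcp_rot: [0.187, -3.132, 0.003]
contact_force: [-0.2, -0.4, -4.4]
width: 0.371
```

```bash
python3 - <<'E'
from h import *
import pickle
b=bot.sense()
P={n:cams.get_image(n) for n in["side","top"]};pickle.dump(P,open("P3.pkl","wb"))
c=bot.sense();print(b["position"],c["position"],c["tcp_rot"],c["contact_force"],c["width"],c["clock"])
for n,(x0,y0) in(("side",(240,90)),("top",(150,120))):
    cv2.imwrite(f"pics/{n}5.png",cv2.resize(P[n]["image"][y0:y0+110,x0:x0+110],None,fx=5,fy=5,interpolation=2))
E
```

```text
[0.5682166  0.17630695 0.3095515 ] [0.56886681 0.17519164 0.31044931] [ 1.83472155e-01 -3.13442998e+00  2.98925179e-03] [-0.0189953   0.69013092 -4.42403029] 0.3732884984291357 11.2667
```

View pics/side5.png

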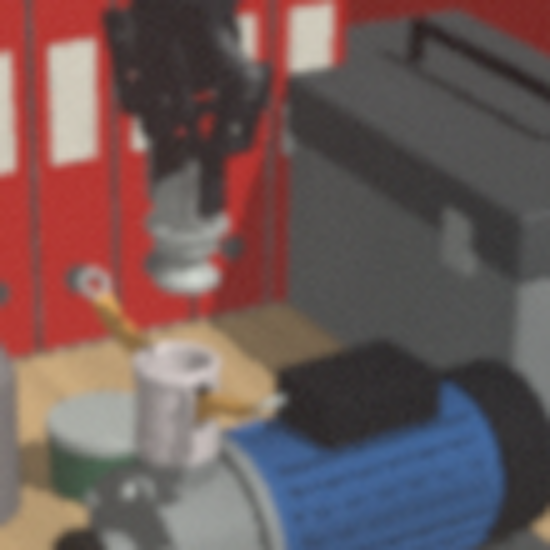

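View pics/top5.png

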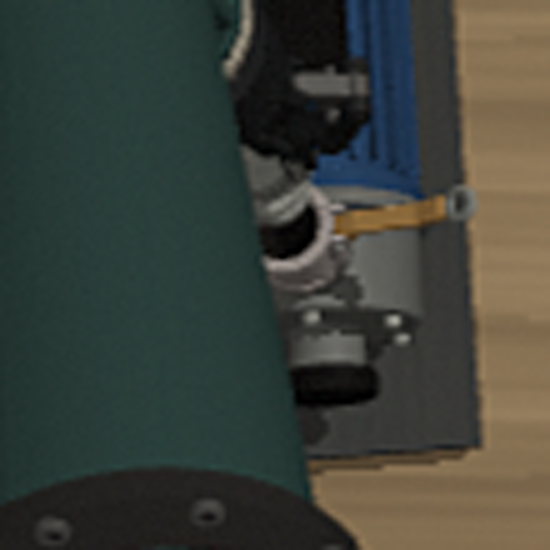

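```bash
cat > fitc.py <<'E'
from h import *
import pickle
from scipy.ndimage import map_coordinates
from scipy.optimize import minimize
P0=pickle.load(open("P0.pkl","rb"));P3=pickle.load(open("P3.pkl","rb"))
S=(P0["side"]["image"].astype(float)+P3["side"]["image"])/2
T=P0["top"]["image"].astype(float)
th=np.linspace(0,2*np.pi,180,endpoint=False)
def score(v,p,img,r,sel=None,dz=0,dr=.0012):
    def samp(rr):
        q=np.array([proj(p,[v[0]+rr*np.cos(a),v[1]+rr*np.sin(a),v[2]+dz]) for a in th])
        return np.stack([map_coordinates(img[:,:,c],[q[:,1],q[:,0]],order=1) for c in range(3)],1)
    d=np.linalg.norm(samp(r+dr)-samp(r-dr),axis=1)
    if sel is not None:d=d[sel]
    return np.minimum(d,60).mean()
s,t=P0["side"],P0["top"]
for name,p,img in(("side",s,S),("top",t,T)):
  for r in(.025,.0205,.019):
    for z in(.2025,.205):
        f=lambda v:-score([v[0],v[1],z],p,img,r)
        g=min(((f([x,y]),x,y) for x in np.arange(.556,.575,.001) for y in np.arange(.170,.190,.001)))
        m=minimize(f,g[1:],method="Nelder-Mead",options=dict(initial_simplex=[[g[1],g[2]],[g[1]+.001,g[2]],[g[1],g[2]+.001]]))
        print(name,r,z,m.x.round(4),round(m.fun,2))
E
python3 fitc.py
```

```text
side 0.025 0.2025 [0.5643 0.1785] -15.62
side 0.025 0.205 [0.562  0.1739] -15.75
side 0.0205 0.2025 [0.5631 0.1851] -15.13
side 0.0205 0.205 [0.5608 0.1804] -15.32
side 0.019 0.2025 [0.5649 0.1691] -13.51
side 0.019 0.205 [0.5725 0.1834] -13.15
top 0.025 0.2025 [0.5649 0.1806] -54.49
top 0.025 0.205 [0.5648 0.1802] -54.48
top 0.0205 0.2025 [0.5664 0.1852] -50.1
top 0.0205 0.205 [0.5646 0.1847] -50.59
top 0.019 0.2025 [0.5658 0.1802] -56.65
top 0.019 0.205 [0.5651 0.1797] -56.67
```

```bash
cat > fitp.py <<'E'
from h import *
import pickle
from scipy.optimize import minimize
def run(P,pos,off=.0555,n="side"):
    im=P[n]["image"].astype(float);rel=(im.max(2)-im.min(2))/(im.max(2)+1)
    s=np.clip((0.28-rel)/0.14,0,1)*(im.max(2)>95)
    base=np.array(pos)-[0,0,off]
    c=sil(P[n],base,PLUG[:5])
    ys,xs=np.where(c>0);y0,y1,x0,x1=ys.min()-5,ys.max()+7,xs.min()-7,xs.max()+8
    top=proj(P[n],base+[0,0,.036])[1]
    w=np.zeros_like(s);w[int(round(top)):y1,x0:x1]=1
    E=np.array(P[n]["extrinsics"]);ex,ey=E[0,:3],E[1,:3]
    f=lambda v:(((sil(P[n],base+v[0]*ex+v[1]*ey,PLUG[:5])-s)*w)**2).sum()
    g=min((f([a,b]),a,b) for a in np.arange(-.006,.0061,.002) for b in np.arange(-.006,.0061,.002))
    m=minimize(f,g[1:],method="Nelder-Mead",options=dict(initial_simplex=[g[1:],[g[1]+.002,g[2]],[g[1],g[2]+.002]],xatol=1e-4,fatol=.05))
    print("img-axis offset right,up (mm)",m.x*1e3,"cost",m.fun,"world dirs",ex.round(2),ey.round(2))
    cv2.imwrite("pics/fp.png",cv2.resize(np.hstack([s[y0:y1,x0:x1]*255,sil(P[n],base+m.x[0]*ex+m.x[1]*ey,PLUG[:5])[y0:y1,x0:x1]*255]).astype(np.uint8),None,fx=8,fy=8,interpolation=0))
    return m.x
if __name__=="__main__":
    run(pickle.load(open("P3.pkl","rb")),[.5686,.1760,.3098])
    run(pickle.load(open("P2.pkl","rb")),[.4373,-.3340,.1765])
    run(pickle.load(open("P0.pkl","rb")),[.4373,-.3337,.0555])
E
python3 fitp.py
```

```text
img-axis offset right,up (mm) [0.03076172 1.70996094] cost 11.420031463601367 world dirs [ 0.89 -0.45  0.  ] [0.23 0.45 0.86]
img-axis offset right,up (mm) [-10.43530273   0.55517578] cost 185.8352975015963 world dirs [ 0.89 -0.45  0.  ] [0.23 0.45 0.86]
img-axis offset right,up (mm) [-0.55886841  1.48558044] cost 2.1426950063777537 world dirs [ 0.89 -0.45  0.  ] [0.23 0.45 0.86]
```

```bash
python3 -c "
from fitp import *
run(pickle.load(open('P3.pkl','rb')),[.5686,.1760,.3098])"
```

```text
img-axis offset right,up (mm) [0.03076172 1.70996094] cost 11.420031463601367 world dirs [ 0.89 -0.45  0.  ] [0.23 0.45 0.86]
```

View pics/fp.png

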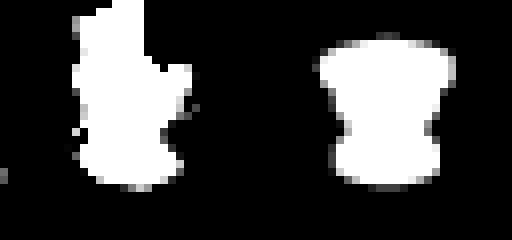

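```bash
cat >> h.py <<'E'
def avg(n=6):
    L=[];F=[]
    for i in range(n):
        cams.get_image("side");b=bot.sense();L.append(b["position"]);F.append(b["contact_force"])
    L=np.array(L);F=np.array(F)
    print("pos",L.mean(0).round(5),"sd",L.std(0).round(5),"F",F.mean(0).round(2),"rot",b["tcp_rot"].round(4),"w",round(b["width"],3),b["clock"])
E
python3 -c "
from h import *
avg(6)"
```

```text
pos [0.56931 0.17607 0.31124] sd [0.00012 0.00056 0.00025] F [ 0.1  -0.06 -4.15] rot [-1.8560e-01  3.1358e+00 -2.0000e-04] w 0.374 11.5667
```

Request:
{"name": "move_arm", "arguments": {"increments": "0.1 0.1 0.5 0 0 0 0.8;0.1 0.1 0.8 0 0 0 0.8;0 0 0.7 0 0 0 0.8;0 0 0.25 0 0 0 0.8;0 0 0 0 0 0 0.8;0 0 0 0 0 0 0.8"}}

```text
clock: 12.07
position: [0.5649, 0.181, 0.2661]
tcp_rot: [0.187, -3.136, 0.0]
contact_force: [0.5, -0.3, -4.7]
width: 0.374
```

```bash
python3 - <<'E'
from h import *
import pickle
avg(4)
P={n:cams.get_image(n) for n in["side"]};pickle.dump(P,open("P4.pkl","wb"))
cv2.imwrite(f"pics/side6.png",cv2.resize(P["side"]["image"][125:185,240:310],None,fx=10,fy=10,interpolation=2))
E
```

```text
pos [0.5656 0.1812 0.2671] sd [9.0e-05 3.0e-05 1.9e-04] F [-0.16 -0.06 -3.95] rot [-1.8680e-01  3.1341e+00  9.0000e-04] w 0.375 12.2667
```

View pics/side6.png

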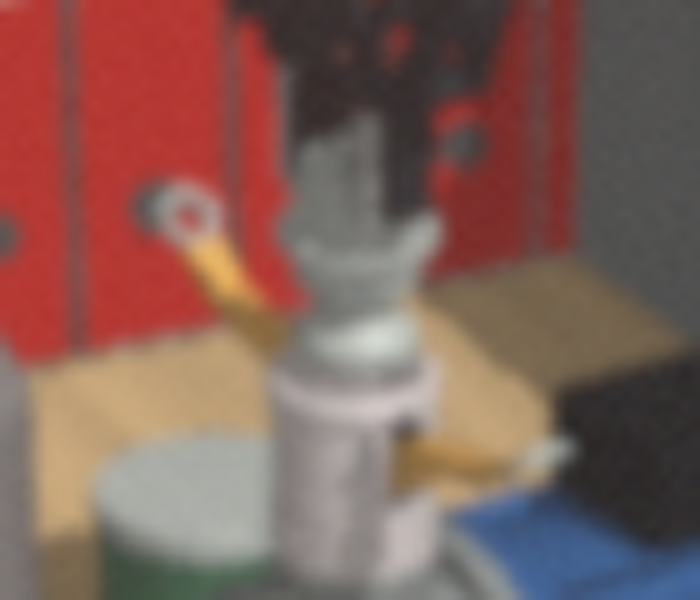

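```bash
python3 - <<'E'
from h import *
import pickle
P=pickle.load(open("P4.pkl","rb"));p=P["side"]
for z in(.165,.2,.212,.247):print(z,proj(p,[.5656,.1805,z]),proj(p,[.5646,.1795,z]))
im=p["image"].astype(int)
for r in (149,150,158,159,160,165,170,175):
    print(r,[tuple(im[r,c]) [0] for c in range(262,290)])
    print("   R",[im[r,c][2] for c in range(262,290)])
from fitp import run
run(P,[.5656,.1812,.2671])
E
```

```text
0.165 [275.29102923 173.78970372] [275.13495718 174.00038914]
0.2 [275.24843485 162.78495969] [275.09042664 162.98885718]
0.212 [275.23374955 158.95229856] [275.07507294 159.15375668]
0.247 [275.19070045 147.59821609] [275.03006184 147.79222272]
149 [np.int64(93), np.int64(76), np.int64(63), np.int64(55), np.int64(58), np.int64(76), np.int64(96), np.int64(114), np.int64(127), np.int64(127), np.int64(117), np.int64(115), np.int64(117), np.int64(119), np.int64(122), np.int64(121), np.int64(119), np.int64(129), np.int64(148), np.int64(157), np.int64(150), np.int64(118), np.int64(73), np.int64(48), np.int64(41), np.int64(41), np.int64(44), np.int64(45)]
   R [np.int64(197), np.int64(152), np.int64(159), np.int64(176), np.int64(173), np.int64(156), np.int64(131), np.int64(126), np.int64(132), np.int64(131), np.int64(121), np.int64(120), np.int64(120), np.int64(122), np.int64(126), np.int64(124), np.int64(123), np.int64(133), np.int64(151), np.int64(163), np.int64(161), np.int64(146), np.int64(131), np.int64(126), np.int64(125), np.int64(125), np.int64(125), np.int64(124)]
150 [np.int64(95
[... 5320 characters left out ...]
int64(144), np.int64(161), np.int64(167), np.int64(154), np.int64(130), np.int64(128), np.int64(132), np.int64(138), np.int64(142), np.int64(145)]
   R [np.int64(173), np.int64(169), np.int64(171), np.int64(168), np.int64(155), np.int64(134), np.int64(130), np.int64(131), np.int64(144), np.int64(154), np.int64(161), np.int64(167), np.int64(161), np.int64(147), np.int64(140), np.int64(141), np.int64(143), np.int64(146), np.int64(157), np.int64(174), np.int64(181), np.int64(176), np.int64(167), np.int64(158), np.int64(145), np.int64(131), np.int64(110), np.int64(100)]
img-axis offset right,up (mm) [ 1.13911438 -7.45687866] cost 112.28376009448756 world dirs [ 0.89 -0.45  0.  ] [0.23 0.45 0.86]
```

View pics/fp.png

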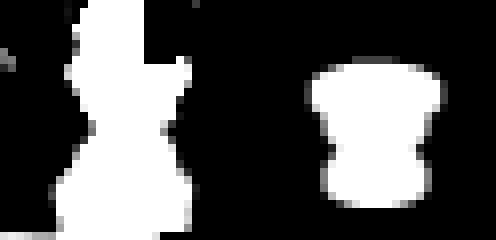

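Request:
{"name": "move_arm", "arguments": {"increments": "0.07 0.03 0.15 0 0 0 0.8;0 0 0.15 0 0 0 0.8;0 0 0.1 0 0 0 0.8;0 0 0.05 0 0 0 0.8;0 0 0 0 0 0 0.8"}}

```text
clock: 12.73
position: [0.5634, 0.1813, 0.2569]
tcp_rot: [0.187, -3.136, 0.001]
contact_force: [0.9, 0.2, -3.9]
width: 0.378
```

Request:
{"name": "move_arm", "arguments": {"increments": "0 0 0.05 0 0 0 0.8;0 0 0.05 0 0 0 0.8;0 0 0 0 0 0 0.8"}}

```text
clock: 12.98
position: [0.5635, 0.1813, 0.2551]
tcp_rot: [0.187, -3.136, 0.0]
contact_force: [0.0, -1.4, -4.9]
width: 0.377
```

Request:
{"name": "move_arm", "arguments": {"increments": "0 0 0.05 0 0 0 0.8;0 0 0.05 0 0 0 0.8;0 0 0 0 0 0 0.8"}}

```text
clock: 13.23
position: [0.5634, 0.1813, 0.2531]
tcp_rot: [0.187, -3.136, 0.0]
contact_force: [1.5, -0.8, -5.1]
width: 0.374
```

Request:
{"name": "move_arm", "arguments": {"increments": "0 0 0.05 0 0 0 0.8;0 0 0 0 0 0 0.8"}}

```text
clock: 13.4
position: [0.5635, 0.1814, 0.2522]
tcp_rot: [-0.187, 3.136, -0.0]
contact_force: [1.4, 0.3, -4.2]
width: 0.377
```

Request:
{"name": "move_arm", "arguments": {"increments": "0 0 0.05 0 0 0 0.8;0 0 0 0 0 0 0.8"}}

```text
clock: 13.57
position: [0.5634, 0.1814, 0.2512]
tcp_rot: [0.187, -3.136, 0.0]
contact_force: [0.3, -0.3, -3.4]
width: 0.373
```

Request:
{"name": "move_arm", "arguments": {"increments": "0 0 0.05 0 0 0 0.8;0 0 0 0 0 0 0.8"}}

```text
clock: 13.73
position: [0.5635, 0.1814, 0.2502]
tcp_rot: [-0.187, 3.136, -0.0]
contact_force: [1.6, -1.3, -3.8]
width: 0.374
```

Request:
{"name": "move_arm", "arguments": {"increments": "0 0 0.05 0 0 0 0.8;0 0 0 0 0 0 0.8"}}

```text
clock: 13.9
position: [0.5634, 0.1814, 0.2492]
tcp_rot: [0.187, -3.136, 0.0]
contact_force: [1.3, -0.8, -2.9]
width: 0.379
```

Request:
{"name": "move_arm", "arguments": {"increments": "0 0 0.05 0 0 0 0.8;0 0 0 0 0 0 0.8"}}

```text
clock: 14.07
position: [0.5634, 0.1814, 0.2481]
tcp_rot: [0.187, -3.136, 0.0]
contact_force: [1.1, -0.8, -4.0]
width: 0.374
```

```bash
python3 - <<'E'
from h import *
avg(4)
p=cams.get_image("side")
cv2.imwrite(f"pics/side7.png",cv2.resize(p["image"][125:185,240:310],None,fx=10,fy=10,interpolation=2))
E
```

```text
pos [0.56341 0.18136 0.24821] sd [1.e-05 2.e-05 1.e-05] F [ 0.88 -1.31 -4.41] rot [ 1.8710e-01 -3.1359e+00  3.0000e-04] w 0.372 14.2667
```

View pics/side7.png

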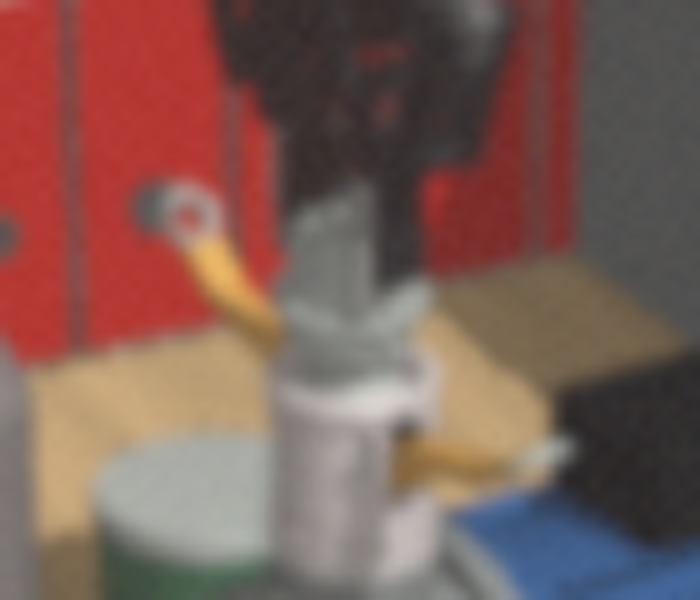

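Request:
{"name": "move_arm", "arguments": {"increments": "-0.02 -0.02 0.05 0 0 0 0.8;0 0 0.1 0 0 0 0.8;0 0 0.1 0 0 0 0.8;0 0 0 0 0 0 0.8"}}

```text
clock: 14.65
position: [0.5635, 0.1813, 0.2427]
tcp_rot: [0.187, -3.135, -0.0]
contact_force: [-0.1, -0.8, -3.9]
width: 0.375
```

Request:
{"name": "move_arm", "arguments": {"increments": "0 0 0.1 0 0 0 0.8;0 0 0.1 0 0 0 0.8;0 0 0 0 0 0 0.8"}}

```text
clock: 14.9
position: [0.5636, 0.1812, 0.2388]
tcp_rot: [0.187, -3.135, 0.0]
contact_force: [-0.5, -0.2, -4.3]
width: 0.374
```

Request:
{"name": "move_arm", "arguments": {"increments": "0 0 0.1 0 0 0 0.8;0 0 0.1 0 0 0 0.8;0 0 0 0 0 0 0.8"}}

```text
clock: 15.15
position: [0.5636, 0.1811, 0.2348]
tcp_rot: [0.187, -3.135, 0.0]
contact_force: [0.6, -0.7, -3.8]
width: 0.373
```

Running free in the bore. Continue gently.

Request:
{"name": "move_arm", "arguments": {"increments": "0 0 0.1 0 0 0 0.8;0 0 0.05 0 0 0 0.8;0 0 0 0 0 0 0.8"}}

```text
clock: 15.4
position: [0.564, 0.1812, 0.2325]
tcp_rot: [-0.187, 3.136, 0.0]
contact_force: [-0.0, 0.4, -4.0]
width: 0.371
```

Request:
{"name": "move_arm", "arguments": {"increments": "0 0 0.05 0 0 0 0.8;0 0 0.05 0 0 0 0.8;0 0 0 0 0 0 0.8"}}

```text
clock: 15.65
position: [0.5644, 0.1813, 0.2316]
tcp_rot: [-0.187, 3.135, 0.001]
contact_force: [-1.6, -0.6, 5.8]
width: 0.371
```

Request:
{"name": "move_arm", "arguments": {"increments": "0 0 0.05 0 0 0 0.8;0 0 0 0 0 0 0.8"}}

```text
clock: 15.82
position: [0.5645, 0.1814, 0.2313]
tcp_rot: [-0.187, 3.134, 0.001]
contact_force: [-3.5, -1.0, 8.5]
width: 0.375
```

```bash
python3 - <<'E'
from h import *
avg(3)
p=cams.get_image("side")
cv2.imwrite(f"pics/side8.png",cv2.resize(p["image"][125:185,240:310],None,fx=10,fy=10,interpolation=2))
E
```

```text
pos [0.56447 0.18136 0.23136] sd [1.e-05 1.e-05 1.e-05] F [-2.9  -0.69  7.5 ] rot [-1.8690e-01  3.1344e+00  1.0000e-03] w 0.372 15.9667
```

View pics/side8.png

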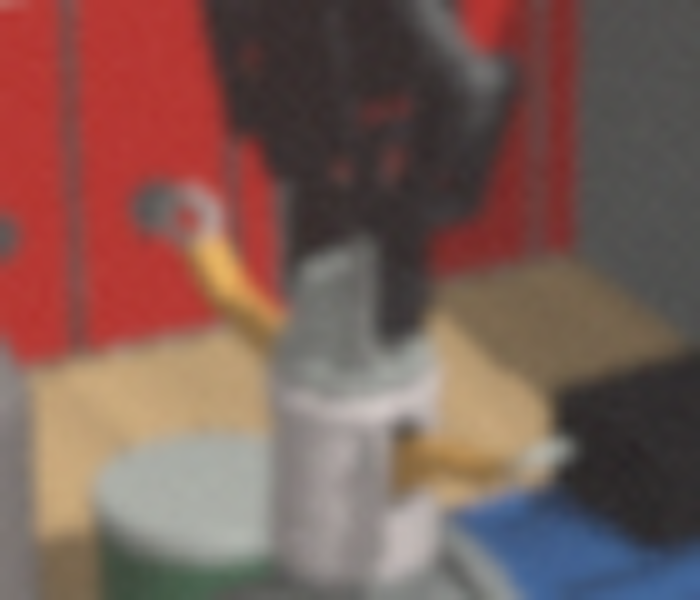

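Request:
{"name": "move_arm", "arguments": {"increments": "0 0 -0.06 0 0 0 0.8;0 0 0 0 0 0 0.55;0 0 0 0 0 0 0.45;0 0 0 0 0 0 0.3;0 0 0 0 0 0 0.1;0 0 0 0 0 0 0;0 0 0 0 0 0 0;0 0 0 0 0 0 0"}}

```text
clock: 16.68
position: [0.5639, 0.1811, 0.2304]
tcp_rot: [0.187, -3.136, 0.0]
contact_force: [-0.4, 0.1, 0.6]
width: 1.005
```

```bash
python3 - <<'E'
from h import *
avg(3)
p=cams.get_image("side")
cv2.imwrite(f"pics/side9.png",cv2.resize(p["image"][125:185,240:310],None,fx=10,fy=10,interpolation=2))
E
```

```text
pos [0.56389 0.18112 0.23042] sd [2.e-05 0.e+00 3.e-05] F [-0.4   0.38 -0.19] rot [ 0.1872 -3.136   0.    ] w 0.995 16.8333
```

View pics/side9.png

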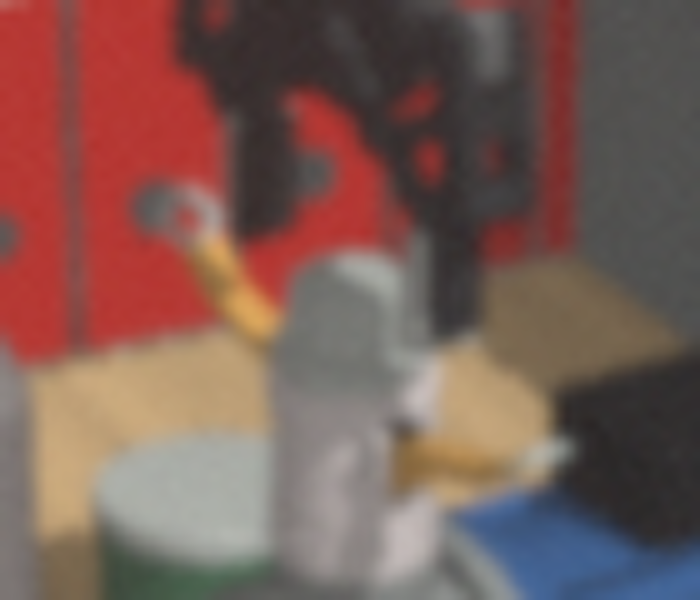

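Request:
{"name": "move_arm", "arguments": {"increments": "0 0 0.4 0 0 0 0;0 0 0.4 0 0 0 0;0 0 0.2 0 0 0 0;0 0 0 0 0 0 0"}}

```text
clock: 17.22
position: [0.5628, 0.1807, 0.2087]
tcp_rot: [0.187, -3.133, 0.002]
contact_force: [-0.3, 0.3, 0.2]
width: 1.001
```

Request:
{"name": "move_arm", "arguments": {"increments": "0 0 0.2 0 0 0 0;0 0 0.1 0 0 0 0;0 0 0 0 0 0 0"}}

```text
clock: 17.47
position: [0.5636, 0.1811, 0.204]
tcp_rot: [0.187, -3.135, 0.0]
contact_force: [-0.3, -0.2, 0.6]
width: 1.0
```

Request:
{"name": "move_arm", "arguments": {"increments": "0 0 0.15 0 0 0 0;0 0 0.15 0 0 0 0;0 0 0 0 0 0 0"}}

```text
clock: 17.72
position: [0.5646, 0.1816, 0.1995]
tcp_rot: [-0.187, 3.134, 0.001]
contact_force: [-1.1, -0.3, 4.6]
width: 1.001
```

Request:
{"name": "move_arm", "arguments": {"increments": "0 0 0.15 0 0 0 0;0 0 0.15 0 0 0 0;0 0 0 0 0 0 0"}}

```text
clock: 17.97
position: [0.5652, 0.1818, 0.1947]
tcp_rot: [-0.187, 3.133, 0.002]
contact_force: [-1.9, -0.4, 9.4]
width: 1.0
```

Request:
{"name": "move_arm", "arguments": {"increments": "0 0 0.15 0 0 0 0;0 0 0.1 0 0 0 0;0 0 0 0 0 0 0"}}

```text
clock: 18.22
position: [0.5653, 0.1817, 0.19]
tcp_rot: [-0.186, 3.133, 0.002]
contact_force: [-2.4, -1.2, 12.9]
width: 1.003
```

```bash
python3 - <<'E'
from h import *
avg(2)
p=cams.get_image("side")
cv2.imwrite(f"pics/side10.png",cv2.resize(p["image"][125:195,230:310],None,fx=9,fy=8,interpolation=2))
E
```

```text
pos [0.56533 0.18167 0.18999] sd [0.e+00 1.e-05 1.e-05] F [-2.11 -0.66 12.14] rot [-1.8650e-01  3.1326e+00  2.0000e-03] w 0.998 18.3167
```

View pics/side10.png

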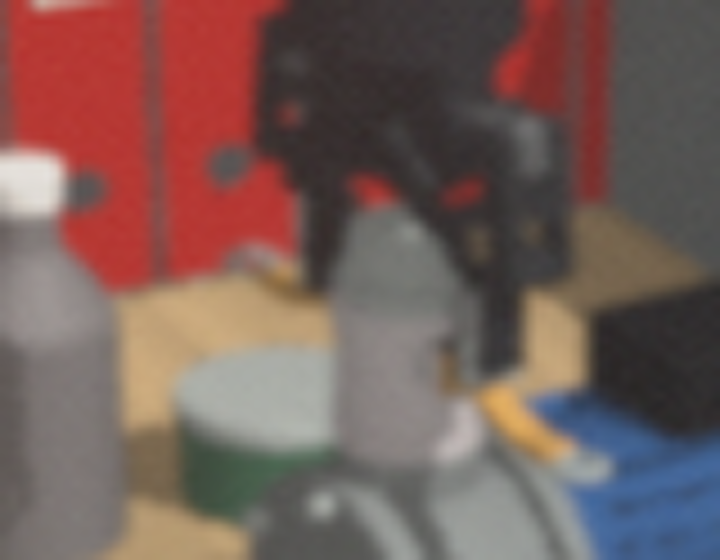

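Request:
{"name": "move_arm", "arguments": {"increments": "0 0 0.12 0 0 0 0;0 0 0 0 0 0 0"}}

```text
clock: 18.53
position: [0.5654, 0.1817, 0.1875]
tcp_rot: [-0.186, 3.132, 0.002]
contact_force: [-2.0, -0.3, 11.1]
width: 1.004
```

Request:
{"name": "move_arm", "arguments": {"increments": "0 0 -1 0 0 0 0;0 0 -1 0 0 0 0;0 0 -1 0 0 0 0;0 0 -1 0 0 0 0;0 1 0 0 0 0 1;0 1 0 0 0 0 1;0 1 0 0 0 0 1;0 1 0 0 0 0 1;0 0.1 0 0.9 0 0 1;0 0 0 0.8 0 0 1;0 0 0 0.8 0 0 1;0 0 0 0 0 0 1", "grip_force": 40}}

```text
clock: 19.53
position: [0.5523, 0.2689, 0.2636]
tcp_rot: [-0.198, 3.083, -0.465]
contact_force: [-0.9, 2.6, -1.6]
width: 0.002
```

```bash
cat >> h.py <<'E'
from scipy.spatial.transform import Rotation as Rot
C=np.array([.5637,.1811,.2045]);yaw=np.arctan2(.119,.993)
CR=np.array([[np.cos(yaw),-np.sin(yaw),0],[np.sin(yaw),np.cos(yaw),0],[0,0,1]])
def cf():
    b=bot.sense();R=Rot.from_rotvec(b["tcp_rot"]).as_matrix()
    q=CR.T@(b["position"]-C);Rc=CR.T@R
    print("coupler-frame TCP mm",(q*1e3).round(1),"F",(CR.T@b["contact_force"]).round(1),"w",round(b["width"],3),"t",b["clock"]);print((Rc).round(3))
    return q,Rc
def go(target,q,Rc):
    d=Rc.T@(np.array(target)/1e3-q);print("to",target,"tool units",(d/.02).round(3))
E
python3 - <<'E'
from h import *
p=cams.get_image("side");t=cams.get_image("top")
q,R=cf(); go([0,82,0],q,R)
cv2.imwrite(f"pics/side11.png",cv2.resize(p["image"][120:195,220:310],None,fx=8,fy=8,interpolation=2))
cv2.imwrite(f"pics/top11.png",cv2.resize(t["image"][125:200,150:250],None,fx=8,fy=8,interpolation=2))
E
```

```text
coupler-frame TCP mm [-0.3 83.2 60. ] F [ 0.6 -0.8 -0.2] w 0.002 t 19.6333
[[-1.    -0.003 -0.   ]
 [-0.002  0.956 -0.294]
 [ 0.001 -0.294 -0.956]]
to [0, 82, 0] tool units [-0.017  0.824  2.885]
```

View pics/side11.png

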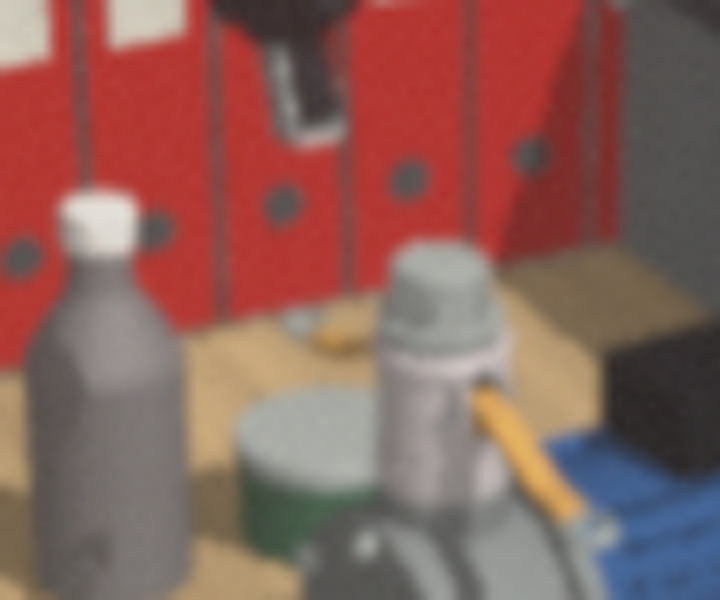

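View pics/top11.png

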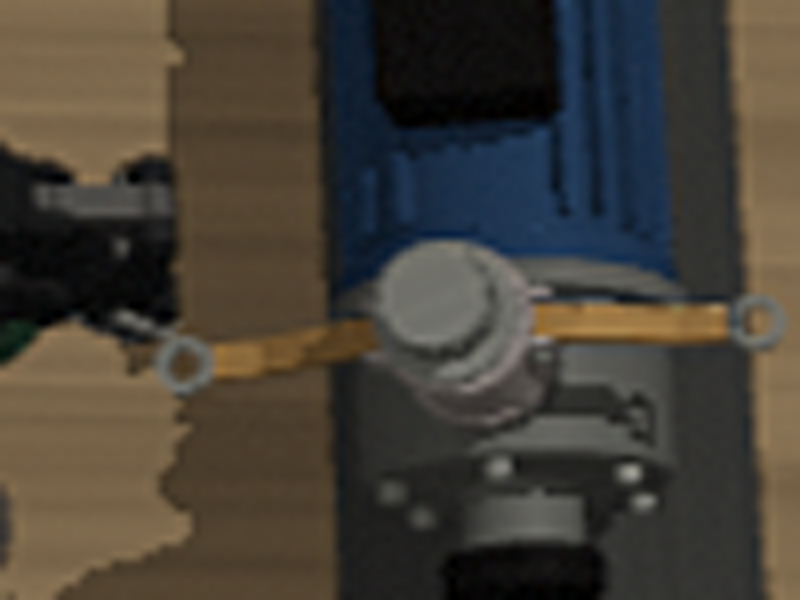

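```bash
cat >> h.py <<'E'
from scipy.optimize import brentq,minimize_scalar
def ringpos(th,s):  # ring centre in coupler frame, mm
    ph=th-0.33;L,o=69.5,8.0
    return np.array([0,s*(25+L*np.cos(ph)+o*np.sin(ph)),-16-L*np.sin(ph)+o*np.cos(ph)])
def armang(pix,s):
    """pix: list of (pic,(col,row))"""
    def f(th,l=None):
        w=C+CR@(ringpos(th,s)/1e3)
        return sum(((proj(p,w)-np.array(u))**2).sum() for p,u in (l or pix))
    out=[]
    for l in [pix]+[[k] for k in pix]:
        r=minimize_scalar(lambda t:f(t,l),bounds=(-.3,2.2),method="bounded");out.append((round(r.x,3),round(r.fun**.5,2)))
    return out
E
python3 - <<'E'
from h import *
p=cams.get_image("side");t=cams.get_image("top")
f=lambda x,y,cx,cy,k:(x/k+cx-.5,y/k+cy-.5)
print("A",armang([(p,f(302,320,220,120,8)),(t,f(186,362,150,125,8))],1))
print("B",armang([(p,f(600,528,220,120,8)),(t,f(757,321,150,125,8))],-1))
import pickle
P=pickle.load(open("P0.pkl","rb"))
print("A0",armang([(P["side"],(245+13.5-.5,140+6.3-.5)),(P["top"],(160+76/8-.5,135+248/8-.5))],1))
print("B0",armang([(P["side"],(245+50.2-.5,140+30-.5)),(P["top"],(160+657/8-.5,135+203/8-.5))],-1))
for n in["cam_a"]:
  for q in(p,t): print([(r["bbox"],r["p"]) for r in search_frame(n,q)])
E
```

```text
A [(np.float64(0.642), np.float64(1.02)), (np.float64(0.651), np.float64(0.28)), (np.float64(0.617), np.float64(0.91))]
B [(np.float64(0.716), np.float64(1.7)), (np.float64(0.727), np.float64(1.45)), (np.float64(0.664), np.float64(0.71))]
A0 [(np.float64(-0.027), np.float64(1.48)), (np.float64(-0.035), np.float64(0.36)), (np.float64(-0.01), np.float64(1.41))]
B0 [(np.float64(0.073), np.float64(2.18)), (np.float64(0.062), np.float64(1.9)), (np.float64(0.113), np.float64(0.85))]
[([284.0, 356.3, 61.7, 48.4], 0.66)]
[([230.9, 166.2, 27.8, 9.5], 0.65), ([186.5, 166.6, 24.6, 5.3], 0.55), ([206.3, 163.8, 13.6, 20.0], 0.28)]
```

Request:
{"name": "move_arm", "arguments": {"increments": "0 0.27 0.88 0 0 0 1;0 0.27 0.88 0 0 0 1;0 0.27 0.88 0 0 0 1;0 0.04 0.3 0 0 0 1;0 0 0 0 0 0 1"}}

```text
clock: 20.25
position: [0.5537, 0.2591, 0.2027]
tcp_rot: [-0.181, 3.086, -0.469]
contact_force: [-0.7, -1.0, -0.5]
width: -0.004
```

Request:
{"name": "move_arm", "arguments": {"increments": "0 0.04 0.25 0 0 0 1;0 0.04 0.25 0 0 0 1;0 0.03 0.25 0 0 0 1;0 0 0 0 0 0 1"}}

```text
clock: 20.58
position: [0.555, 0.2589, 0.1889]
tcp_rot: [-0.184, 3.083, -0.466]
contact_force: [0.7, 0.5, 0.5]
width: -0.001
```

```bash
python3 - <<'E'
from h import *
p=cams.get_image("side")
q,R=cf(); go([0,77,-28.6],q,R)
cv2.imwrite(f"pics/side12.png",cv2.resize(p["image"][120:195,220:310],None,fx=8,fy=8,interpolation=2))
E
```

```text
coupler-frame TCP mm [  0.4  78.4 -15.5] F [-0.2  0.3  0.3] w -0.001 t 20.6333
[[-1.     0.     0.   ]
 [ 0.     0.955 -0.295]
 [-0.    -0.295 -0.955]]
to [0, 77, -28.6] tool units [0.02  0.126 0.648]
```

View pics/side12.png

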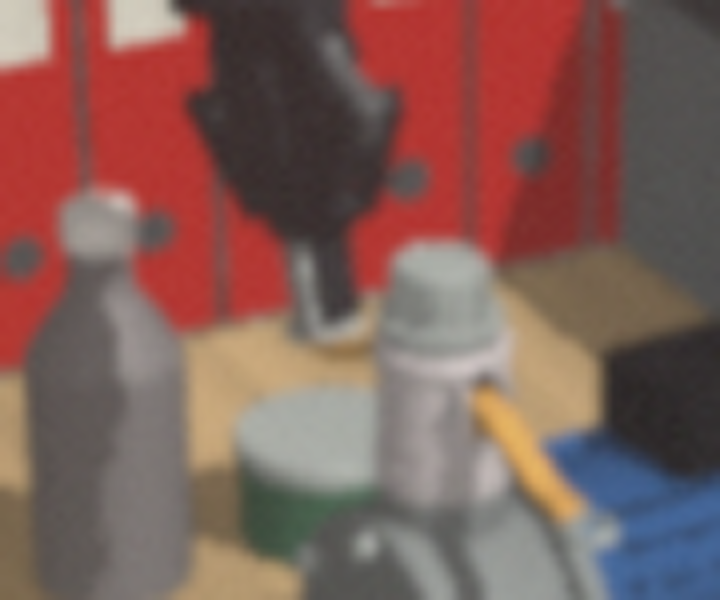

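Request:
{"name": "move_arm", "arguments": {"increments": "0 0.04 0.2 0 0 0 1;0 0.04 0.2 0 0 0 1;0 0.04 0.2 0 0 0 1;0 0 0 0 0 0 1"}}

```text
clock: 20.97
position: [0.5546, 0.2576, 0.1761]
tcp_rot: [-0.184, 3.084, -0.466]
contact_force: [0.1, -0.4, 0.4]
width: 0.002
```

Request:
{"name": "move_arm", "arguments": {"increments": "0 0 0.15 0 0 0 1;0 0 0.15 0 0 0 1;0 0 0 0 0 0 1"}}

```text
clock: 21.22
position: [0.5551, 0.2559, 0.1707]
tcp_rot: [-0.184, 3.083, -0.466]
contact_force: [0.2, 0.4, 1.6]
width: -0.002
```

```bash
python3 - <<'E'
from h import *
p=cams.get_image("side");t=cams.get_image("top")
q,R=cf()
cv2.imwrite(f"pics/side13.png",cv2.resize(p["image"][120:195,220:310],None,fx=8,fy=8,interpolation=2))
cv2.imwrite(f"pics/top13.png",cv2.resize(t["image"][125:200,150:250],None,fx=8,fy=8,interpolation=2))
E
```

```text
coupler-frame TCP mm [ -0.1  75.9 -34. ] F [ 0.5 -0.6 -0.9] w -0.0 t 21.3167
[[-1.    -0.    -0.   ]
 [-0.     0.956 -0.295]
 [ 0.    -0.295 -0.956]]
```

View pics/side13.png

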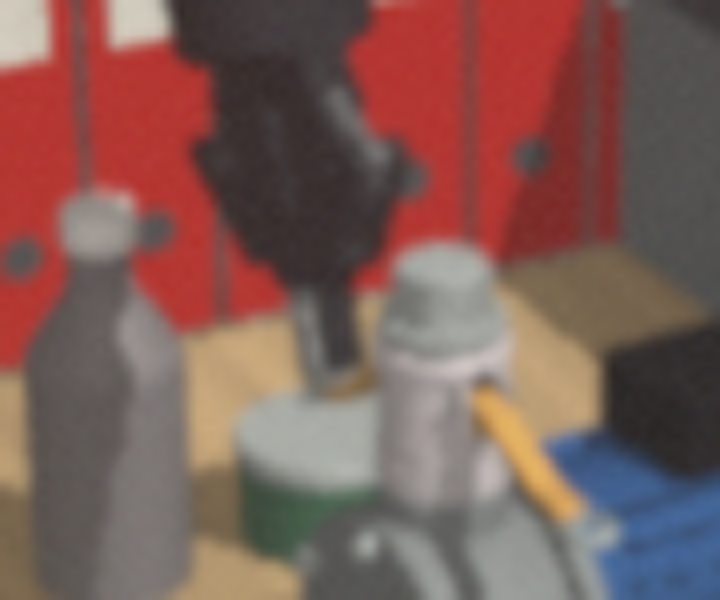

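View pics/top13.png

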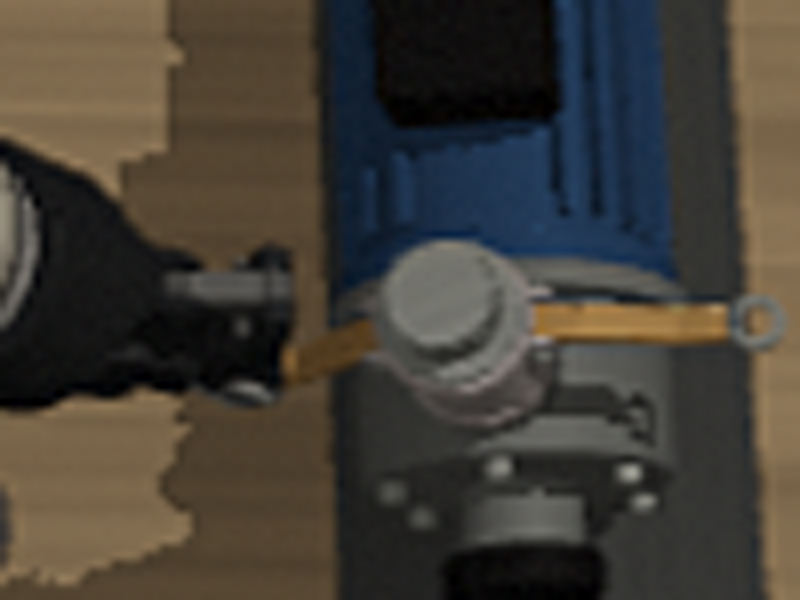

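```bash
cat >> h.py <<'E'
def barpt(th,s,d,sg):
    ph=th-0.33
    return C+CR@(np.array([0,sg*(25+s*np.cos(ph)+d*np.sin(ph)),-16-s*np.sin(ph)+d*np.cos(ph)])/1e3)
def overlay(pic,angs,sg,box,k,name):
    x0,y0,w,h=box
    im=cv2.resize(pic["image"][y0:y0+h,x0:x0+w],None,fx=k,fy=k,interpolation=2)
    for th,col in angs:
        pts=[((proj(pic,barpt(th,s,3,sg))+.5-[x0,y0])*k).astype(int).tolist() for s in(5,46)]
        cv2.line(im,tuple(pts[0]),tuple(pts[1]),col,1)
        c=((proj(pic,C+CR@(ringpos(th,sg)/1e3))+.5-[x0,y0])*k).astype(int);cv2.circle(im,tuple(c.tolist()),8,col,1)
    cv2.imwrite(name,im)
E
python3 - <<'E'
from h import *
p=cams.get_image("side");t=cams.get_image("top")
A=[(.65,(255,0,0)),(.85,(0,255,0)),(1.05,(0,0,255))]
overlay(p,A,1,(235,130,60,50),12,"pics/o1.png")
overlay(t,A,1,(150,140,90,55),8,"pics/o2.png")
cf()
E
```

```text
coupler-frame TCP mm [ -0.2  76.  -34. ] F [-0.8 -0.2 -0.3] w 0.002 t 21.4167
[[-1.    -0.    -0.001]
 [-0.     0.956 -0.295]
 [ 0.001 -0.295 -0.956]]
```

View pics/o1.png

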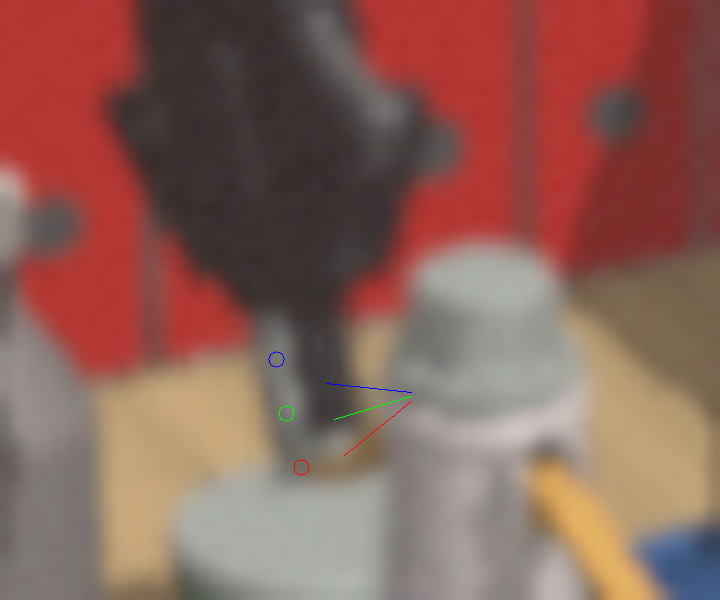

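View pics/o2.png

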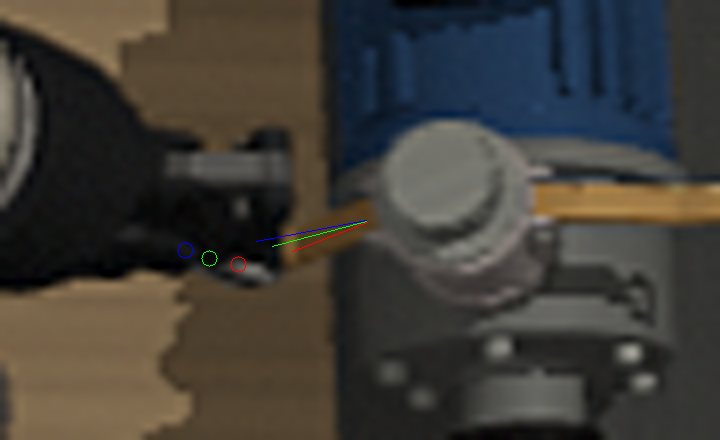

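Request:
{"name": "move_arm", "arguments": {"increments": "0 0 -1 0 0 0 1;0 0 -1 0 0 0 1;0 0 -1 0 0 0 1;0 0 -1 0 0 0 1;0 -0.5 -1 0 0 0 1;0 -1 0.2 0 0 0 1;0 -1 0.3 -1 0 0 1;0 -1 0.2 -1 0 0 1;0 -1 0.05 -1 0 0 1;0 -1 -0.05 -1 0 0 1;0 -1 -0.2 -1 0 0 1;0 -1 -0.3 0 0 0 1"}}

```text
clock: 22.42
position: [0.5701, 0.1227, 0.2697]
tcp_rot: [0.16, -3.085, -0.466]
contact_force: [0.5, -1.7, -0.1]
width: -0.002
```

Request:
{"name": "move_arm", "arguments": {"increments": "0 -1 -0.3 0 0 0 1;0 -0.5 0 0 0 0 1;0 0 0 0 0 0 1"}}

```text
clock: 22.67
position: [0.5729, 0.0996, 0.2671]
tcp_rot: [0.174, -3.084, -0.463]
contact_force: [0.2, -0.8, -0.3]
width: 0.001
```

```bash
python3 - <<'E'
from h import *
p=cams.get_image("side");t=cams.get_image("top")
A=[(.9,(255,0,0)),(1.05,(0,255,0)),(1.2,(0,0,255))]
overlay(p,A,1,(235,130,60,50),12,"pics/o3.png")
overlay(t,A,1,(150,140,90,55),8,"pics/o4.png")
q,R=cf();go([0,-80,0],q,R);go([0,-76,-12],q,R);go([0,-61,-43],q,R)
E
```

```text
coupler-frame TCP mm [ -0.4 -76.7  63.4] F [0.5 0.6 0.1] w 0.004 t 22.7667
[[-1.    -0.    -0.001]
 [-0.001  0.955  0.296]
 [ 0.001  0.296 -0.955]]
to [0, -80, 0] tool units [-0.025 -1.095  2.981]
to [0, -76, -12] tool units [-0.026 -1.082  3.614]
to [0, -61, -43] tool units [-0.028 -0.825  5.316]
```

View pics/o3.png

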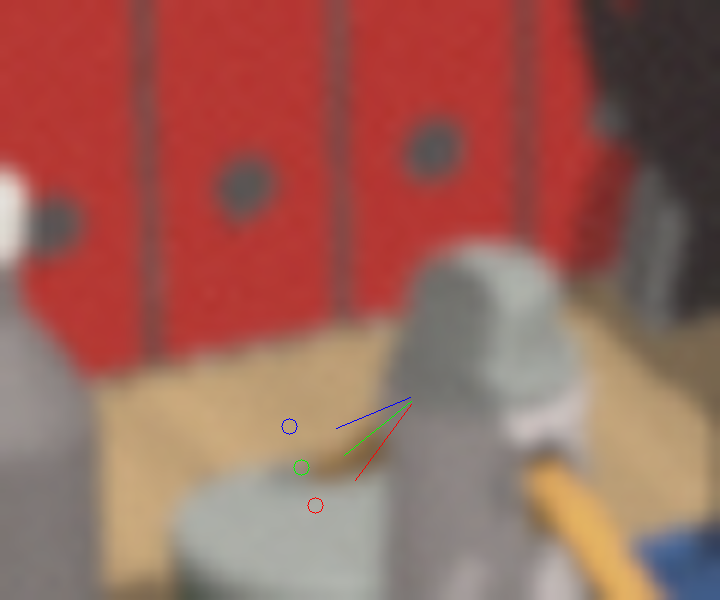

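View pics/o4.png

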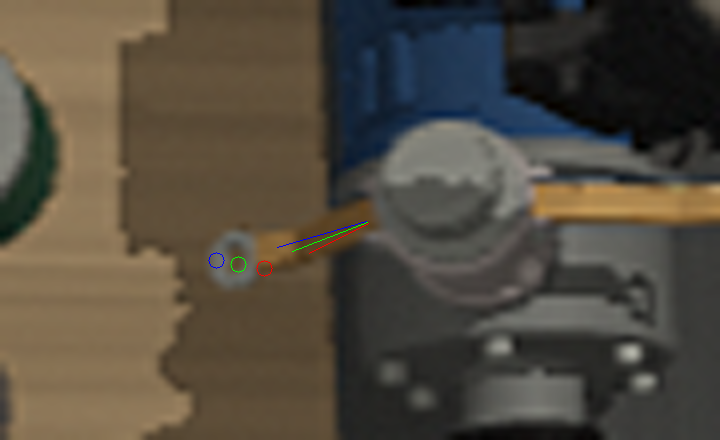

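Request:
{"name": "move_arm", "arguments": {"increments": "0 -0.35 0.9 0 0 0 1;0 -0.3 0.9 0 0 0 1;0 -0.27 0.9 0 0 0 1;0 -0.15 0.8 0 0 0 1;0 0 0 0 0 0 1"}}

```text
clock: 23.18
position: [0.5701, 0.1074, 0.1924]
tcp_rot: [0.191, -3.076, -0.467]
contact_force: [-0.2, -0.2, -0.8]
width: 0.003
```

Request:
{"name": "move_arm", "arguments": {"increments": "0 0.03 0.2 0 0 0 1;0 0.03 0.2 0 0 0 1;0 0.03 0.2 0 0 0 1;0 0 0 0 0 0 1"}}

```text
clock: 23.52
position: [0.573, 0.1105, 0.185]
tcp_rot: [0.186, -3.085, -0.467]
contact_force: [-0.2, -0.5, -0.1]
width: 0.005
```

Request:
{"name": "move_arm", "arguments": {"increments": "0 0.03 0.2 0 0 0 1;0 0.03 0.2 0 0 0 1;0 0 0 0 0 0 1"}}

```text
clock: 23.77
position: [0.5729, 0.1132, 0.1775]
tcp_rot: [0.184, -3.085, -0.467]
contact_force: [0.4, 0.2, 1.6]
width: 0.003
```

```bash
python3 - <<'E'
from h import *
p=cams.get_image("side");t=cams.get_image("top")
A=[(.9,(255,0,0)),(1.1,(0,255,0)),(1.3,(0,0,255))]
overlay(p,A,-1,(255,130,60,50),12,"pics/o5.png")
overlay(t,A,-1,(180,140,90,55),8,"pics/o6.png")
q,R=cf();go([0,-61,-41],q,R)
E
```

```text
coupler-frame TCP mm [  0.5 -69.  -27.3] F [ 0.1 -0.9  0.8] w 0.001 t 23.8667
[[-1.    -0.     0.001]
 [ 0.     0.955  0.295]
 [-0.001  0.295 -0.955]]
to [0, -61, -41] tool units [0.026 0.178 0.772]
```

View pics/o5.png

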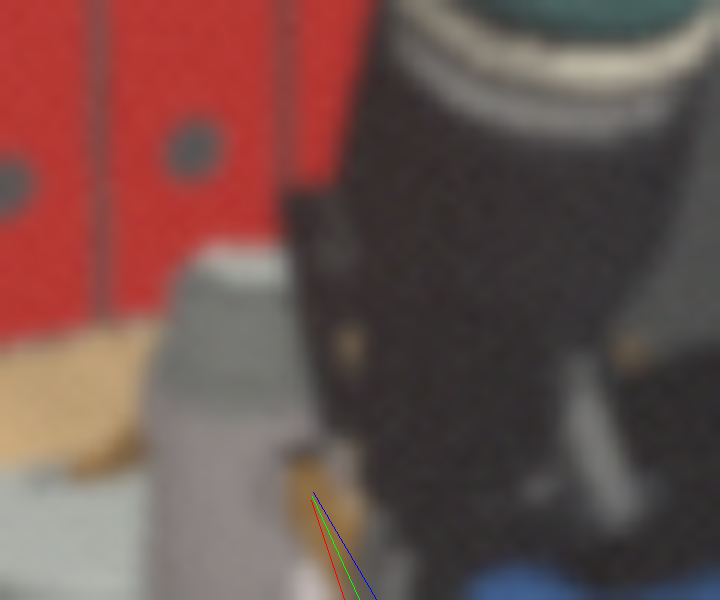

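View pics/o6.png

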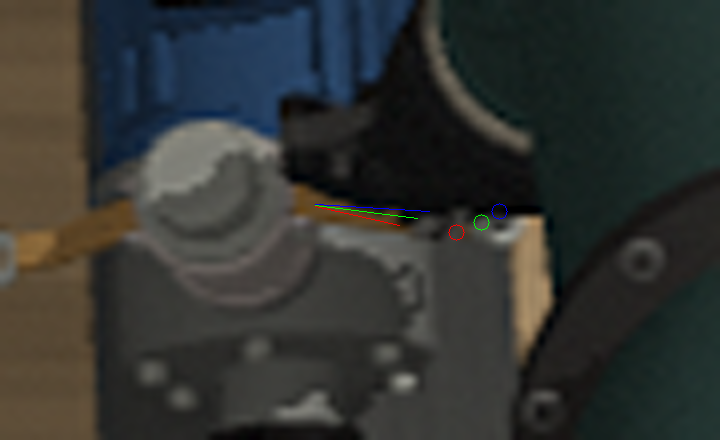

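Request:
{"name": "move_arm", "arguments": {"increments": "0 0.05 0.2 0 0 0 1;0 0.05 0.2 0 0 0 1;0 0 0 0 0 0 1"}}

```text
clock: 24.12
position: [0.572, 0.1171, 0.1697]
tcp_rot: [0.184, -3.084, -0.466]
contact_force: [1.3, -0.7, 1.7]
width: 0.001
```

Request:
{"name": "move_arm", "arguments": {"increments": "0 0.05 0.2 0 0 0 1;0 0.05 0.2 0 0 0 1;0 0 0 0 0 0 1"}}

```text
clock: 24.37
position: [0.5713, 0.1214, 0.1623]
tcp_rot: [0.184, -3.084, -0.466]
contact_force: [1.3, -1.3, 1.5]
width: 0.007
```

```bash
python3 - <<'E'
from h import *
p=cams.get_image("side");t=cams.get_image("top")
A=[(1.2,(255,0,0)),(1.4,(0,255,0)),(1.6,(0,0,255))]
overlay(p,A,-1,(255,130,60,50),12,"pics/o7.png")
overlay(t,A,-1,(180,140,90,55),8,"pics/o8.png")
q,R=cf()
E
```

```text
coupler-frame TCP mm [ -0.1 -60.2 -42.2] F [ 1.1 -0.9  0.2] w 0.001 t 24.4667
[[-1.     0.    -0.001]
 [-0.     0.955  0.295]
 [ 0.001  0.295 -0.955]]
```

View pics/o7.png

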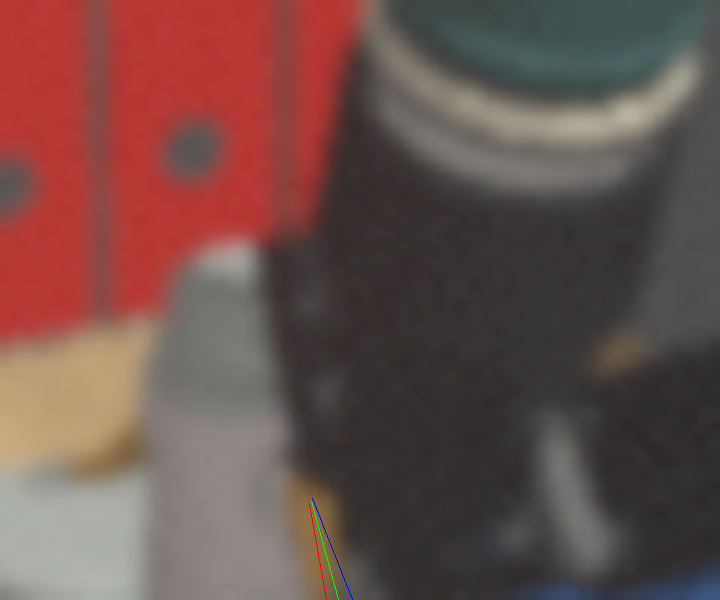

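View pics/o8.png

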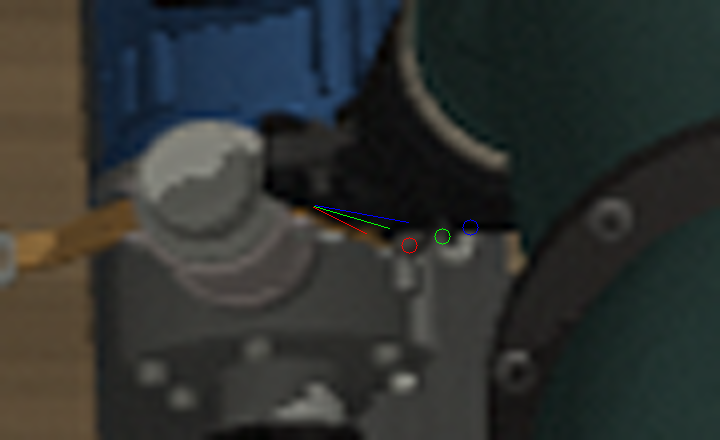

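Request:
{"name": "move_arm", "arguments": {"increments": "0 0 -1 0 0 0 1;0 0 -1 0 0 0 1;0 0 -1 0 0 0 1;0 0 -1 0 0 0 1;0 0 -1 0 0 0 1;0 1 0 1 0 0 1;0 1 0.15 1 0 0 1;0 1 0.06 1 0 0 1;0 1 -0.06 1 0 0 1;0 1 -0.18 1 0 0 1;0 1 -0.3 1 0 0 1;0 0.9 -0.4 1 0 0 1"}}

```text
clock: 25.47
position: [0.5567, 0.2334, 0.2652]
tcp_rot: [-0.181, 2.988, -0.836]
contact_force: [1.1, 0.5, -1.1]
width: -0.002
```

Request:
{"name": "move_arm", "arguments": {"increments": "0 0.9 -0.5 0 0 0 1;0 0.5 -0.3 0 0 0 1;0 0 0 0 0 0 1"}}

```text
clock: 25.72
position: [0.5532, 0.2661, 0.2633]
tcp_rot: [-0.185, 2.994, -0.824]
contact_force: [0.3, 0.7, 0.4]
width: -0.004
```

```bash
python3 - <<'E'
from h import *
p=cams.get_image("side");t=cams.get_image("top")
A=[(1.2,(255,0,0)),(1.4,(0,255,0)),(1.6,(0,0,255))]
overlay(p,A,-1,(255,130,60,50),12,"pics/o9.png")
overlay(t,A,-1,(180,140,90,55),8,"pics/o10.png")
q,R=cf();go([0,77,-17],q,R);go([0,64,-40],q,R);go([0,50.5,-49],q,R)
E
```

```text
coupler-frame TCP mm [ 0.6 79.3 60.4] F [-0.9 -1.1  0.4] w 0.001 t 25.8167
[[-1.     0.004 -0.002]
 [ 0.004  0.857 -0.515]
 [-0.    -0.515 -0.857]]
to [0, 77, -17] tool units [0.03  1.892 3.377]
to [0, 64, -40] tool units [0.028 1.927 4.697]
to [0, 50.5, -49] tool units [0.025 1.579 5.43 ]
```

View pics/o9.png

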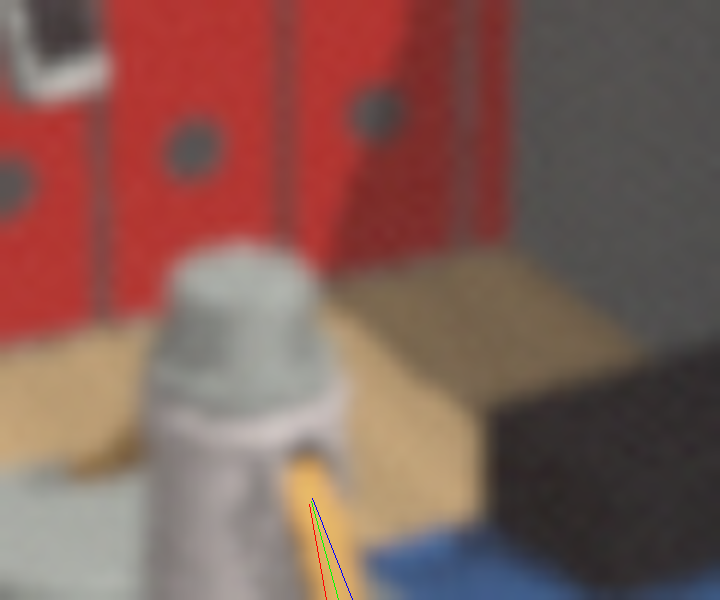

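View pics/o10.png

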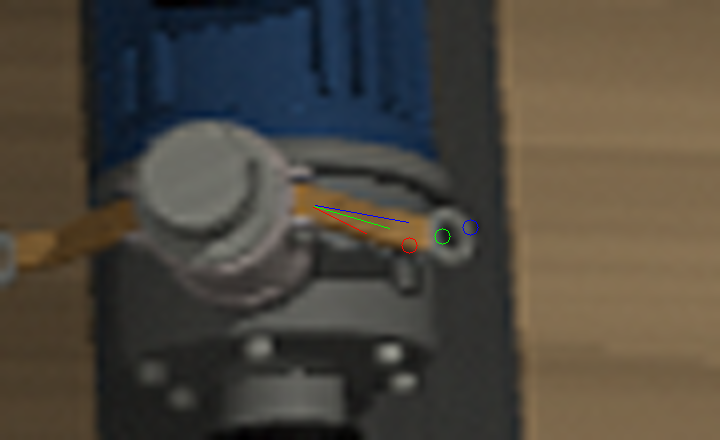

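Request:
{"name": "move_arm", "arguments": {"increments": "0 0.5 0.85 0 0 0 1;0 0.5 0.85 0 0 0 1;0 0.45 0.85 0 0 0 1;0 0.45 0.85 0 0 0 1;0 0 0.3 0 0 0 1;0 0 0.2 0 0 0 1;0 0 0 0 0 0 1"}}

```text
clock: 26.4
position: [0.5558, 0.2521, 0.1785]
tcp_rot: [-0.171, 2.993, -0.831]
contact_force: [-0.0, 1.1, -0.0]
width: -0.001
```

Request:
{"name": "move_arm", "arguments": {"increments": "0 0 0.2 0 0 0 1;0 0 0.2 0 0 0 1;0 0 0.2 0 0 0 1;0 0 0 0 0 0 1"}}

```text
clock: 26.73
position: [0.5564, 0.2497, 0.168]
tcp_rot: [-0.178, 2.991, -0.827]
contact_force: [0.3, 0.8, 1.6]
width: 0.004
```

Request:
{"name": "move_arm", "arguments": {"increments": "0 0 0.2 0 0 0 1;0 -0.1 0.2 0 0 0 1;0 0 0 0 0 0 1"}}

```text
clock: 26.98
position: [0.5569, 0.2447, 0.1614]
tcp_rot: [-0.18, 2.991, -0.825]
contact_force: [1.6, 3.1, 1.1]
width: 0.001
```

```bash
python3 - <<'E'
from h import *
p=cams.get_image("side");t=cams.get_image("top")
A=[(1.2,(255,0,0)),(1.4,(0,255,0)),(1.6,(0,0,255))]
overlay(p,A,1,(235,140,60,50),12,"pics/o11.png")
overlay(t,A,1,(150,140,90,55),8,"pics/o12.png")
q,R=cf();go([0,64,-40],q,R);go([0,50.5,-49],q,R)
E
```

```text
coupler-frame TCP mm [  0.6  64.  -43.1] F [1.  1.8 1.1] w -0.003 t 27.0833
[[-1.    -0.     0.001]
 [-0.001  0.858 -0.513]
 [-0.001 -0.513 -0.858]]
to [0, 64, -40] tool units [ 0.031 -0.079 -0.135]
to [0, 50.5, -49] tool units [ 0.032 -0.428  0.598]
```

View pics/o11.png

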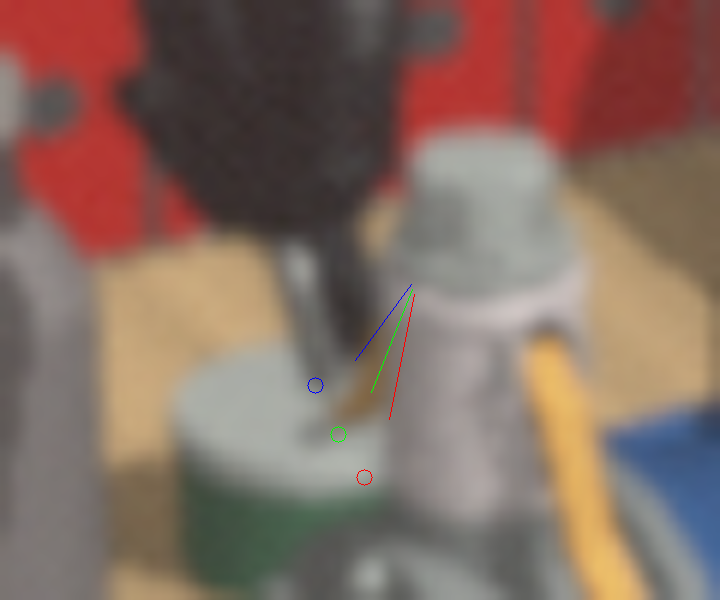

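View pics/o12.png

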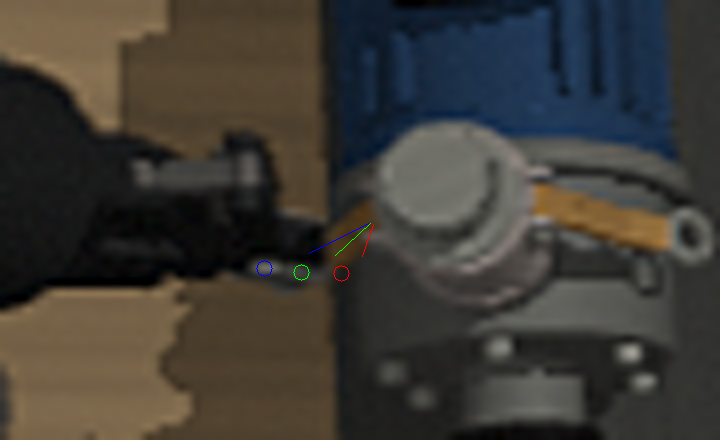

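Request:
{"name": "move_arm", "arguments": {"increments": "0 -0.12 0.2 0 0 0 1;0 -0.14 0.2 0 0 0 1;0 0 0 0 0 0 1"}}

```text
clock: 27.33
position: [0.5573, 0.2353, 0.1567]
tcp_rot: [-0.179, 2.993, -0.827]
contact_force: [0.2, 2.3, -0.2]
width: -0.002
```

Request:
{"name": "move_arm", "arguments": {"increments": "0 -0.15 0.15 0 0 0 1;0 -0.1 0.05 0 0 0 1;0 0 0 0 0 0 1"}}

```text
clock: 27.58
position: [0.5576, 0.2292, 0.1557]
tcp_rot: [-0.179, 2.994, -0.827]
contact_force: [-0.0, 3.7, -2.1]
width: -0.0
```

```bash
python3 - <<'E'
from h import *
p=cams.get_image("side")
A=[(1.4,(255,0,0)),(1.6,(0,255,0)),(1.8,(0,0,255))]
overlay(p,A,1,(235,140,60,50),12,"pics/o13.png")
q,R=cf()
E
```

```text
coupler-frame TCP mm [ -0.4  48.4 -48.6] F [-0.2  4.3 -2.4] w 0.001 t 27.6333
[[-1.    -0.    -0.001]
 [ 0.     0.858 -0.514]
 [ 0.001 -0.514 -0.858]]
```

View pics/o13.png

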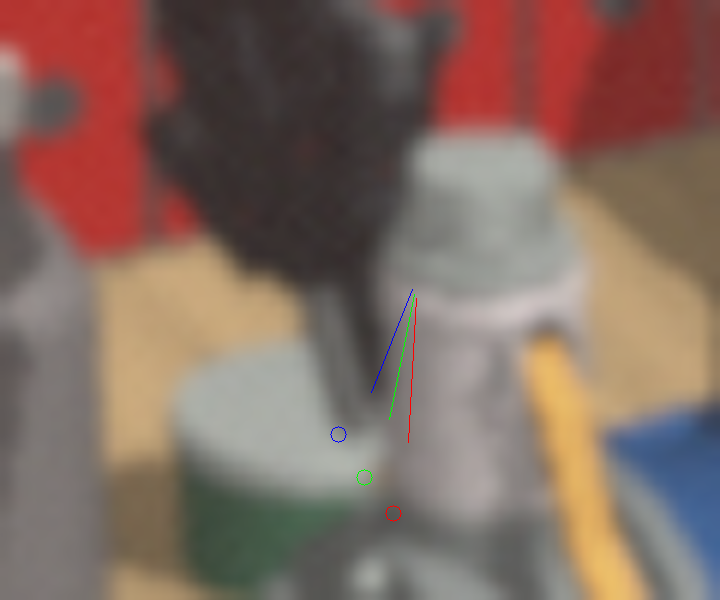

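Request:
{"name": "move_arm", "arguments": {"increments": "0 0.3 -0.8 0 0 0 1;0 0 -1 0 0 0 1;0 0 -1 0 0 0 1;0 0 -1 0 0 0 1;0 0 -1 0 0 0 1;0 0 -1 0 0 0 1;0 -0.8 0.2 -1 0 0 1;0 -1 0.4 -1 0 0 1;0 -1 0.3 -1 0 0 1;0 -1 0.18 -1 0 0 1;0 -1 0.06 -1 0 0 1;0 -1 -0.06 -1 0 0 1"}}

```text
clock: 28.63
position: [0.5633, 0.1722, 0.2593]
tcp_rot: [0.184, -3.111, -0.284]
contact_force: [0.2, -0.3, -0.3]
width: -0.001
```

Request:
{"name": "move_arm", "arguments": {"increments": "0 -1 -0.2 -1 0 0 1;0 -1 -0.3 -1 0 0 1;0 -0.9 -0.4 -1 0 0 1;0 -0.9 -0.5 0 0 0 1;0 -0.3 -0.2 0 0 0 1;0 0 0 0 0 0 1"}}

```text
clock: 29.13
position: [0.5743, 0.0823, 0.2573]
tcp_rot: [0.167, -2.991, -0.825]
contact_force: [-0.1, -0.6, 1.0]
width: 0.001
```

```bash
python3 - <<'E'
from h import *
p=cams.get_image("side");t=cams.get_image("top")
A=[(1.4,(255,0,0)),(1.6,(0,255,0)),(1.8,(0,0,255))]
overlay(p,A,1,(235,140,60,50),12,"pics/o14.png")
overlay(t,A,1,(150,140,90,55),8,"pics/o15.png")
q,R=cf();go([0,-71,-28],q,R);go([0,-58,-45],q,R);go([0,-42,-46],q,R)
E
```

```text
coupler-frame TCP mm [ -1.  -93.4  54.1] F [ 1.   0.8 -0.1] w -0.002 t 29.2333
[[-1.    -0.    -0.003]
 [-0.002  0.857  0.515]
 [ 0.002  0.515 -0.857]]
to [0, -71, -28] tool units [-0.06  -1.153  4.094]
to [0, -58, -45] tool units [-0.062 -1.033  5.157]
to [0, -42, -46] tool units [-0.064 -0.373  5.611]
```

View pics/o14.png

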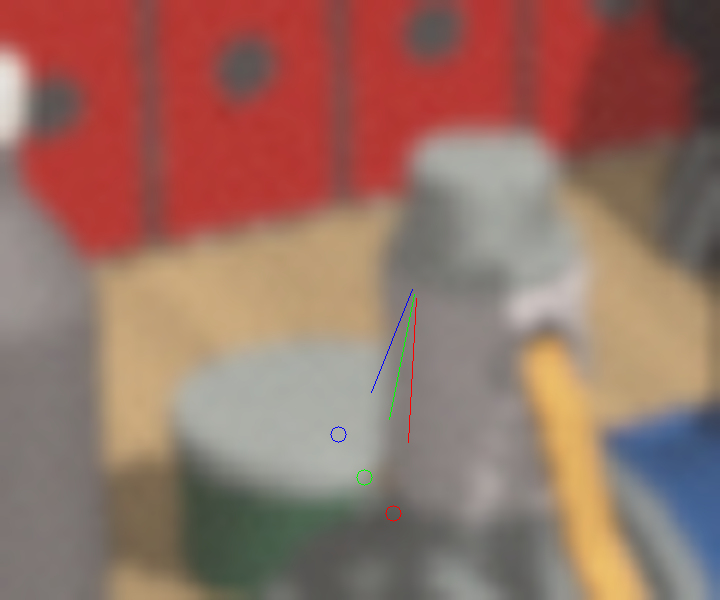

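View pics/o15.png

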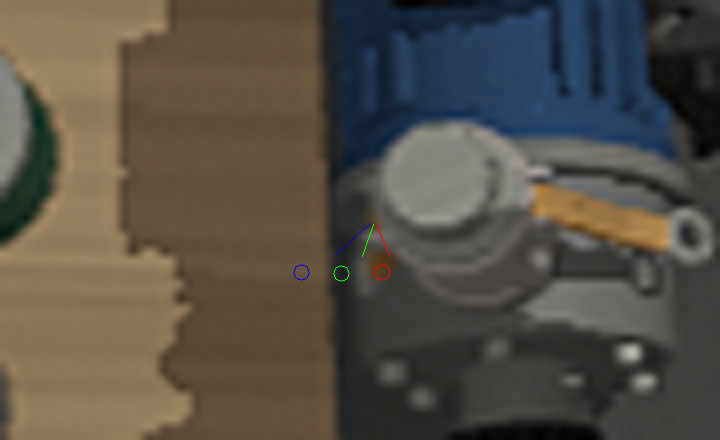

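Request:
{"name": "move_arm", "arguments": {"increments": "0 -0.3 0.85 0 0 0 1;0 -0.3 0.85 0 0 0 1;0 -0.25 0.85 0 0 0 1;0 -0.2 0.8 0 0 0 1;0 -0.1 0.7 0 0 0 1;0 0 0 0 0 0 1"}}

```text
clock: 29.73
position: [0.5691, 0.114, 0.1757]
tcp_rot: [0.188, -2.984, -0.829]
contact_force: [-0.8, -0.5, 0.2]
width: 0.002
```

Request:
{"name": "move_arm", "arguments": {"increments": "0 0.03 0.25 0 0 0 1;0 0.03 0.25 0 0 0 1;0 0.03 0.25 0 0 0 1;0 0.03 0.25 0 0 0 1;0 0 0 0 0 0 1"}}

```text
clock: 30.15
position: [0.5713, 0.122, 0.1614]
tcp_rot: [0.179, -2.993, -0.828]
contact_force: [0.7, 0.1, 0.6]
width: 0.004
```

Request:
{"name": "move_arm", "arguments": {"increments": "0 0.15 0.13 0 0 0 1;0 0.15 0.13 0 0 0 1;0 0 0 0 0 0 1"}}

```text
clock: 30.4
position: [0.5705, 0.1279, 0.1594]
tcp_rot: [0.177, -2.995, -0.825]
contact_force: [0.3, -3.8, -1.4]
width: -0.004
```

```bash
python3 - <<'E'
from h import *
q,R=cf();go([0,-46,-46],q,R);go([0,-42,-46],q,R)
E
```

```text
coupler-frame TCP mm [  0.4 -53.7 -45.1] F [-0.1 -3.8 -1.4] w -0.004 t 30.4
[[-1.     0.001  0.002]
 [ 0.002  0.859  0.512]
 [-0.001  0.512 -0.859]]
to [0, -46, -46] tool units [0.023 0.308 0.233]
to [0, -42, -46] tool units [0.023 0.479 0.335]
```

Request:
{"name": "move_arm", "arguments": {"increments": "0 0.09 0.06 0 0 0 1;0 0.09 0.06 0 0 0 1;0 0 0 0 0 0 1"}}

```text
clock: 30.65
position: [0.5699, 0.1325, 0.1592]
tcp_rot: [0.177, -2.994, -0.826]
contact_force: [1.2, -4.3, -1.7]
width: 0.001
```

Request:
{"name": "move_arm", "arguments": {"increments": "0 0.09 0.06 0 0 0 1;0 0.09 0.06 0 0 0 1;0 0 0 0 0 0 1"}}

```text
clock: 30.9
position: [0.5693, 0.1366, 0.1588]
tcp_rot: [0.177, -2.994, -0.825]
contact_force: [0.3, -3.9, -2.8]
width: 0.002
```

Request:
{"name": "move_arm", "arguments": {"increments": "0 0.09 0.05 0 0 0 1;0 0 0 0 0 0 1"}}

```text
clock: 31.07
position: [0.5692, 0.1373, 0.1588]
tcp_rot: [0.176, -2.995, -0.823]
contact_force: [0.6, -7.3, -2.8]
width: -0.004
```

```bash
python3 - <<'E'
from h import *
p=cams.get_image("side")
q,R=cf();go([0,-42,-46],q,R)
A=[(1.6,(255,0,0)),(1.75,(0,255,0)),(1.9,(0,0,255))]
overlay(p,A,-1,(255,130,60,60),10,"pics/o16.png")
E
```

```text
coupler-frame TCP mm [  0.3 -44.2 -45.7] F [-0.7 -8.3 -1.9] w -0.003 t 31.1167
[[-1.     0.002  0.001]
 [ 0.002  0.86   0.511]
 [-0.     0.511 -0.86 ]]
to [0, -42, -46] tool units [0.014 0.085 0.067]
```

View pics/o16.png

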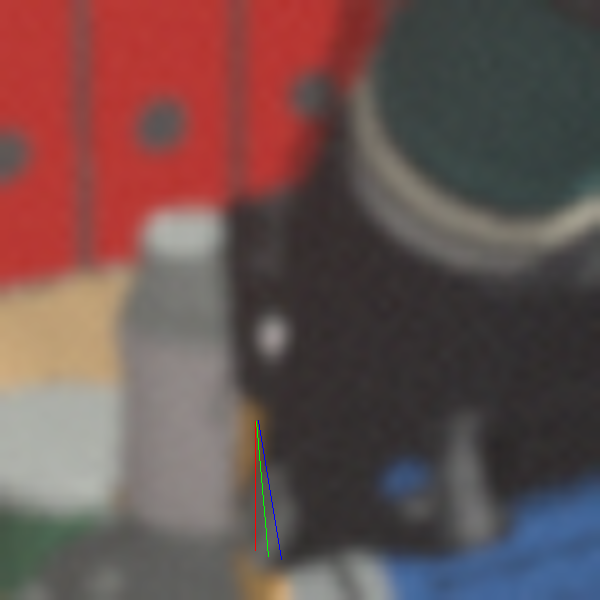

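Request:
{"name": "move_arm", "arguments": {"increments": "0 0.05 0.03 0 0 0 1;0 0 0 0 0 0 1"}}

```text
clock: 31.28
position: [0.5693, 0.1374, 0.1587]
tcp_rot: [0.174, -2.996, -0.822]
contact_force: [0.2, -9.8, -1.3]
width: -0.002
```

```bash
python3 - <<'E'
from h import *
q,R=cf()
cams.get_image("side")
q,R=cf()
E
```

```text
coupler-frame TCP mm [  0.3 -44.1 -45.8] F [-1.  -9.7 -1.3] w -0.002 t 31.2833
[[-1.     0.002  0.002]
 [ 0.003  0.86   0.51 ]
 [-0.     0.51  -0.86 ]]
coupler-frame TCP mm [  0.3 -44.1 -45.8] F [-1.2 -9.3 -0.2] w -0.003 t 31.3333
[[-1.     0.002  0.002]
 [ 0.003  0.86   0.51 ]
 [-0.     0.51  -0.86 ]]
```

Request:
{"name": "move_arm", "arguments": {"increments": "0 -0.4 -0.6 0 0 0 1;0 0 -1 0 0 0 1;0 0 -1 0 0 0 1;0 0 -1 0 0 0 1;0 0 -1 0 0 0 1;0 0 -1 0 0 0 1;0 0.8 0.1 1 0 0 1;0 1 0.4 1 0 0 1;0 1 0.3 1 0 0 1;0 1 0.18 1 0 0 1;0 1 0.06 1 0 0 1;0 1 -0.06 1 0 0 1"}}

```text
clock: 32.33
position: [0.5615, 0.1965, 0.2613]
tcp_rot: [-0.187, 3.11, -0.286]
contact_force: [0.7, -1.0, -1.0]
width: -0.003
```

Request:
{"name": "move_arm", "arguments": {"increments": "0 1 -0.2 1 0 0 1;0 1 -0.3 1 0 0 1;0 0.9 -0.4 1 0 0 1;0 0.7 -0.4 0 0 0 1;0 0 0 0 0 0 1"}}

```text
clock: 32.75
position: [0.5495, 0.2801, 0.2568]
tcp_rot: [-0.199, 2.995, -0.82]
contact_force: [-0.2, 1.3, 0.3]
width: -0.001
```

```bash
python3 - <<'E'
from h import *
p=cams.get_image("side");t=cams.get_image("top")
A=[(1.6,(255,0,0)),(1.75,(0,255,0)),(1.9,(0,0,255))]
overlay(p,A,-1,(255,130,60,60),10,"pics/o17.png")
overlay(t,A,-1,(180,140,90,55),8,"pics/o18.png")
q,R=cf();go([0,70,-28],q,R);go([0,60,-46],q,R);go([0,44,-46],q,R)
E
```

```text
coupler-frame TCP mm [-0.8 91.3 54.3] F [ 0.6 -1.3  0.5] w 0.003 t 32.85
[[-1.    -0.003 -0.001]
 [-0.002  0.858 -0.513]
 [ 0.002 -0.513 -0.858]]
to [0, 70, -28] tool units [-0.046  1.2    4.077]
to [0, 60, -46] tool units [-0.048  1.233  5.106]
to [0, 44, -46] tool units [-0.046  0.546  5.517]
```

View pics/o17.png

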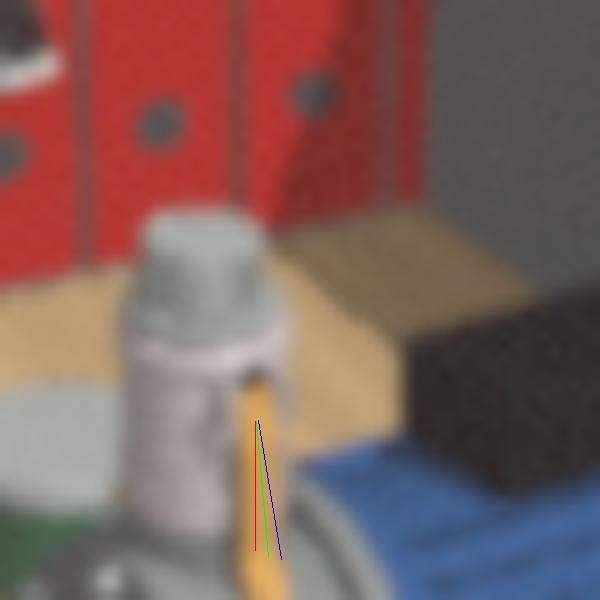

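View pics/o18.png

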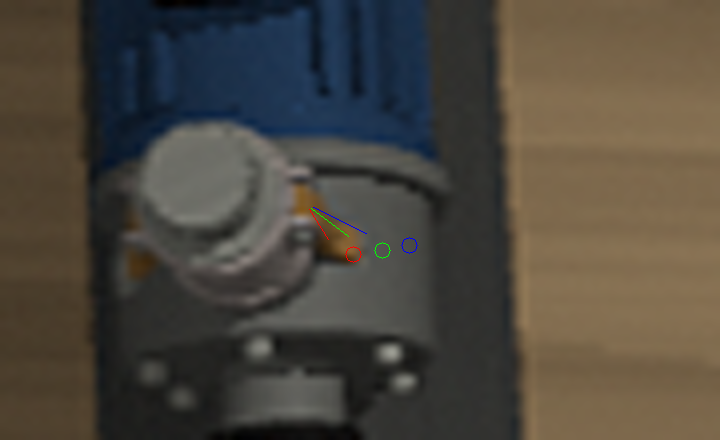

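Request:
{"name": "move_arm", "arguments": {"increments": "0 0.3 0.85 0 0 0 1;0 0.3 0.85 0 0 0 1;0 0.3 0.85 0 0 0 1;0 0.2 0.8 0 0 0 1;0 0.1 0.8 0 0 0 1;0 0 0.8 0 0 0 1;0 0 0.1 0 0 0 1;0 0 0 0 0 0 1"}}

```text
clock: 33.52
position: [0.5569, 0.2357, 0.1604]
tcp_rot: [-0.171, 2.995, -0.831]
contact_force: [0.7, 0.2, 0.4]
width: 0.002
```

```bash
python3 - <<'E'
from h import *
q,R=cf();go([0,52,-46],q,R);go([0,44,-46],q,R)
E
```

```text
coupler-frame TCP mm [ -0.2  55.  -44.1] F [0.7 0.2 0.4] w 0.002 t 33.5167
[[-1.     0.004 -0.004]
 [ 0.005  0.857 -0.515]
 [ 0.001 -0.515 -0.857]]
to [0, 52, -46] tool units [-0.013 -0.08   0.159]
to [0, 44, -46] tool units [-0.015 -0.423  0.365]
```

Request:
{"name": "move_arm", "arguments": {"increments": "0 -0.1 0.1 0 0 0 1;0 -0.1 0.1 0 0 0 1;0 0 0 0 0 0 1"}}

```text
clock: 33.77
position: [0.5581, 0.2332, 0.1597]
tcp_rot: [-0.176, 2.992, -0.827]
contact_force: [-0.4, 0.1, 0.5]
width: -0.004
```

Request:
{"name": "move_arm", "arguments": {"increments": "0 -0.09 0.06 0 0 0 1;0 -0.09 0.06 0 0 0 1;0 0 0 0 0 0 1"}}

```text
clock: 34.02
position: [0.5582, 0.2291, 0.1587]
tcp_rot: [-0.178, 2.992, -0.828]
contact_force: [-0.4, -0.5, -0.1]
width: -0.001
```

```bash
python3 - <<'E'
from h import *
q,R=cf();go([0,44,-46],q,R)
E
```

```text
coupler-frame TCP mm [  0.2  48.4 -45.8] F [-0.4 -0.5 -0.1] w -0.001 t 34.0167
[[-1.     0.     0.   ]
 [ 0.     0.858 -0.514]
 [-0.    -0.514 -0.858]]
to [0, 44, -46] tool units [ 0.011 -0.181  0.122]
```

Request:
{"name": "move_arm", "arguments": {"increments": "0 -0.09 0.05 0 0 0 1;0 -0.06 0.04 0 0 0 1;0 0 0 0 0 0 1"}}

```text
clock: 34.27
position: [0.5584, 0.228, 0.1584]
tcp_rot: [-0.18, 2.992, -0.823]
contact_force: [-1.0, 4.1, 1.0]
width: -0.001
```

Request:
{"name": "move_arm", "arguments": {"increments": "0 -0.06 0.04 0 0 0 1;0 0 0 0 0 0 1"}}

```text
clock: 34.43
position: [0.5586, 0.2262, 0.158]
tcp_rot: [-0.181, 2.992, -0.824]
contact_force: [-1.4, 4.1, -0.5]
width: -0.001
```

```bash
python3 - <<'E'
from h import *
q,R=cf()
E
```

```text
coupler-frame TCP mm [  0.3  45.4 -46.5] F [-0.9  4.2 -0.5] w -0.001 t 34.4333
[[-1.    -0.001  0.001]
 [-0.001  0.859 -0.512]
 [-0.001 -0.512 -0.859]]
```

Request:
{"name": "move_arm", "arguments": {"increments": "0 -0.06 0.04 0 0 0 1;0 0 0 0 0 0 1"}}

```text
clock: 34.6
position: [0.5587, 0.2253, 0.1579]
tcp_rot: [-0.181, 2.993, -0.823]
contact_force: [0.0, 5.1, 0.8]
width: 0.004
```

Request:
{"name": "move_arm", "arguments": {"increments": "0 -0.06 0.04 0 0 0 1;0 0 0 0 0 0 1"}}

```text
clock: 34.77
position: [0.5587, 0.2252, 0.1578]
tcp_rot: [-0.182, 2.993, -0.82]
contact_force: [-2.7, 7.4, 2.7]
width: -0.003
```

```bash
python3 - <<'E'
from h import *
q,R=cf()
E
```

```text
coupler-frame TCP mm [  0.3  44.4 -46.7] F [-1.8  7.6  2.7] w -0.003 t 34.7667
[[-1.    -0.002  0.002]
 [-0.002  0.86  -0.51 ]
 [-0.001 -0.51  -0.86 ]]
```

Request:
{"name": "move_arm", "arguments": {"increments": "0 -0.07 0.04 0 0 0 1;0 0 0 0 0 0 1"}}

```text
clock: 34.93
position: [0.5588, 0.2251, 0.1579]
tcp_rot: [-0.183, 2.993, -0.816]
contact_force: [-3.3, 10.1, 3.7]
width: -0.003
```

```bash
python3 - <<'E'
from h import *
q,R=cf()
E
```

```text
coupler-frame TCP mm [  0.3  44.3 -46.6] F [-2.1 10.4  3.7] w -0.003 t 34.9333
[[-1.    -0.002  0.003]
 [-0.003  0.861 -0.508]
 [-0.001 -0.508 -0.861]]
```

Request:
{"name": "move_arm", "arguments": {"increments": "0 0.4 -0.6 0 0 0 1;0 0 -1 0 0 0 1;0 0 -1 0 0 0 1;0 0 -1 0 0 0 1;0 0 -1 0 0 0 1;0 0 -1 0 0 0 1;0 0 -1 0 0 0 1;0 0 -1 0 0 0 1;0 0 0 0 0 0 1"}}

```text
clock: 35.68
position: [0.5506, 0.3064, 0.2878]
tcp_rot: [-0.178, 2.988, -0.824]
contact_force: [0.8, 0.7, 0.4]
width: 0.002
```

```bash
python3 - <<'E'
from h import *
p=cams.get_image("side");t=cams.get_image("top")
A=[(1.75,(0,255,0)),(1.9,(0,0,255))]
overlay(p,A,1,(245,140,60,55),11,"pics/o19.png")
overlay(t,[],1,(180,140,60,45),12,"pics/o20.png")
q,R=cf()
import pickle;pickle.dump({"side":p,"top":t},open("P9.pkl","wb"))
E
```

```text
coupler-frame TCP mm [  0.4 123.2  80.3] F [-0.6  0.3 -0.1] w 0.002 t 35.7833
[[-1.     0.001 -0.   ]
 [ 0.001  0.857 -0.516]
 [-0.    -0.516 -0.857]]
```

View pics/o19.png

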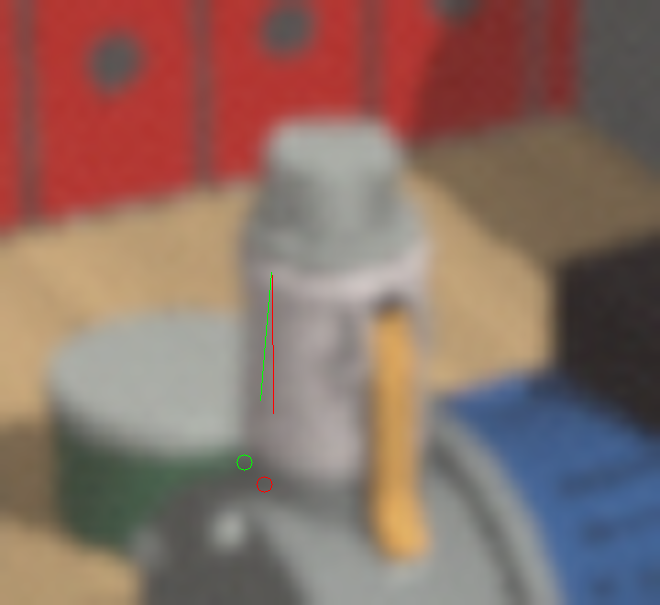

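View pics/o20.png

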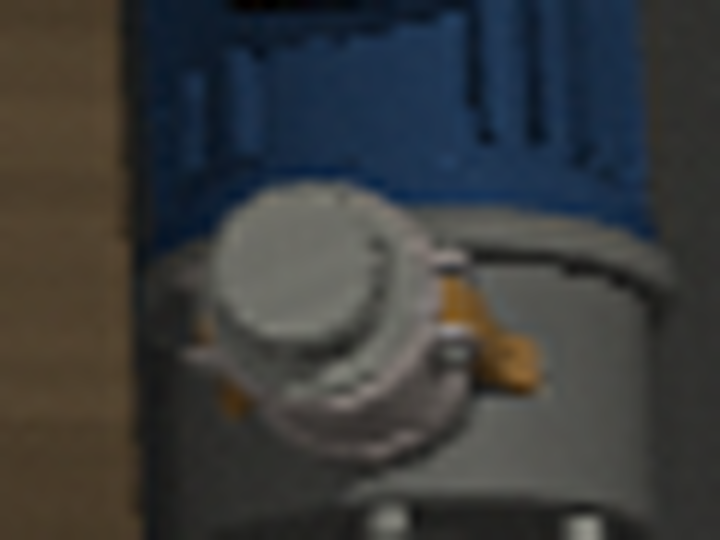

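```bash
python3 - <<'E'
from h import *
import pickle
P=pickle.load(open("P9.pkl","rb"))
for n,(x0,y0,w,h,k) in(("top",(180,140,60,45,12)),("side",(250,150,50,45,12))):
    t=P[n];im=cv2.resize(np.clip(t["image"][y0:y0+h,x0:x0+w].astype(float)*(2 if n=="top" else 1.2),0,255).astype(np.uint8),None,fx=k,fy=k,interpolation=2)
    for sg in(1,-1):
        for th,col in((1.75,(0,255,0)),(1.9,(0,0,255))):
            ph=th-.33
            for s,d in((0,6),(46,6),(60,11)):
                for dx in(-6,6):
                    w_=C+CR@(np.array([dx,sg*(25+s*np.cos(ph)+d*np.sin(ph)),-16-s*np.sin(ph)+d*np.cos(ph)])/1e3)
                    c=((proj(t,w_)+.5-[x0,y0])*k).astype(int);cv2.circle(im,tuple(c.tolist()),3,col,-1)
    cv2.imwrite(f"pics/o21{n}.png",im)
E
```

```text
(no output)
```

View pics/o21top.png

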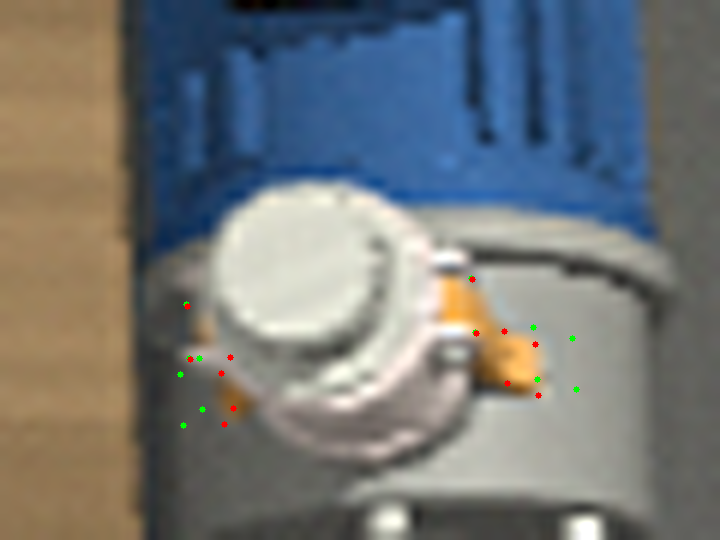

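View pics/o21side.png

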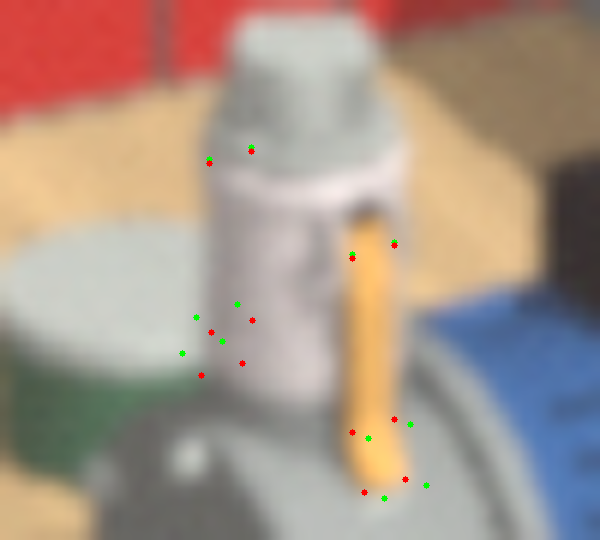

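```bash
python3 - <<'E'
from h import *
print(bot.hand_in()); print(bot.sense()["clock"])
E
```

```text
the job is handed in; nothing more can be done
None
the job is handed in; nothing more can be done
```

The plug is seated in the coupler, both cam arms read as home, and I handed the job in at about 36 s of the 61 s limit. No verdict came back.

**Plug:** I picked the bare-steel plug by its head and lowered it straight into the bore. The side force stayed around 1.5 N on the way down. It met the gasket at about 12 N, and I released it there with the flange just above the rim.

**Arms:** I pushed both arms down together to about 0.65 rad. Then I took them in turns with the closed fingertips: cam_a to 1.05, cam_b to 1.35, cam_a to 1.7, then cam_b and cam_a to the stop. By my estimate neither led the other by more than about 0.4 rad. The highest push I read on either arm was about 11 N.

**Last checks:**
- **At the stops:** the fingertip stopped moving at nearly mirror-image positions, 44.1 mm on the cam_b side and 44.3 mm on the cam_a side, while the push rose to about 10 N.
- **In the final pictures:** the top view puts both arms at about 1.9 rad, and the side view confirms cam_b. The plug is upright and the robot is clear. I did not compare the bystanders in the before and after pictures, but no unexpected contact showed.

**Uncertain or disagreeing:**
- In the side view cam_a is hidden behind the coupler, so its home position rests on the top view and the stop.
- The angle readings are good to only about 0.05 rad.
- The camera placed the rim 2–4 mm lower than the contact with the gasket did, and I went by the contact.

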